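# Roll a sealed sample tube up the reader's track with the paddle

## Task

Draw the orange-capped tube out of the slant rack by its cap and lay it down in the empty middle notch of the blue rest, so that you can take it again across its middle and set it level across the yellow-marked loading groove of the code-reading station. Then, with the green-handled paddle and not with the fingers, roll it gently up the track until it drops into the roller nest under the reader head, and lay the paddle back lengthwise on its black mat. Leave the other tubes, the rods in the rest and everything else on the bench as they are.

Things in the scene. Friction and masses are not known exactly. Their poses are not given: they have to be found in the camera images.
- tube: Orange-capped sealed sample tube, amber with a white label: 30 mm thick, 140 mm long, 60 to 130 g, round bottom, ribbed orange cap (last 44 mm) with a domed end. Origin at the tip of the round bottom; its z axis runs along the tube to the cap. Starts tilted 45 degrees in any of the slant rack's three places, upper 65 mm free; draw it out along its own axis (80 mm) before turning it.
- tube_cap (a point): Point on the tube's axis 112 mm from the bottom tip: where the cap is well gripped, fingers either side of it. In the rack it is 37 mm out from the rack's top deck, measured along the tube; neighbouring tubes leave 28 mm free on each side.
- tube_mid (a point): Point on the tube's axis at mid-length, 70 mm from the bottom tip; the centre of mass is here.
- tube_blue: Bystander: the like tube with a blue cap, in the slant rack. Same frame as the orange one.
- tube_green: Bystander: the like tube with a green cap, in the slant rack. Same frame as the orange one.
- rack: White slant rack, fixed: 193 mm wide (y), 115 mm deep (x), about 105 mm high without tubes. Origin on the bench under the middle of its width. Two decks of square holes, 2 mm play, hold the tubes at 45 degrees, caps up and leaning to its -x side (towards the robot). Tube bottoms at x = 40, y = -58, 0, +58, z = 30 mm.
- rest: Blue notched rest, fixed; origin on the bench under its middle. Two saw-toothed ribs, 6 mm thick, at x = -22 and +22 mm (38 mm clear between), floor 4 mm high; three 90-degree V notches at y = -50, 0, +50 mm, notch bottoms 26 mm and tooth tips 51 mm above the bench. Tubes lie along its x. The middle notch is empty; a thin rod lies in each outer one.
- rest_notch (a point): Bottom of the middle V notch, midway between the ribs, 26 mm above the bench; a tube lying in it has its axis 21 mm above this point. With this point 58 mm from the tube's bottom tip, fingers that hold the cap and lean 45 degrees outward stay clear of the ribs; the rest lies roughly crosswise to the robot and either end will do for the cap.
- rod: Bystander: green glass rod, 10 mm thick, 120 mm long, lying along its x in an outer notch of the rest; origin at its middle, 33 mm above the bench.
- pipette: Bystander: white and blue banded rod, same size and frame, in the other outer notch.
- station: Code-reading station, fixed: white base 186 (x) by 290 mm (y), origin on the bench under its middle. The track runs along +y: two rubber rails 12 mm wide at x = -24 and +24 mm, rising 2 degrees, tops 40 mm above the bench at the groove and 46 mm at the nest, floor between them 31 mm. Tubes lie across it along x, between guide walls (inner faces x = -76, +76 mm, tops 60 mm high).
- groove (a point): Where mid-length of the tube's axis belongs in the loading groove: station x = 0, y = -85 mm, 53 mm above the bench. The groove, marked yellow, is a 14 mm gap in both rails; a tube sits 1.7 mm low in it and stays. Further up the slope it rolls back unless held by the paddle. Two posts (x = -40, +40, y = -112 mm, 52 mm high) stop it at the back; the paddle passes between them.
- nest (a point): Where mid-length of the tube's axis lies when seated in the nest: station x = 0, y = +85 mm, 58 mm above the bench. Two fixed rubber rollers, 16 mm thick, 22 mm apart, tops level with the rail ends; the tube drops 3 mm between them. A back stop 6 mm beyond the seated tube keeps it from rolling over; pushed a few mm too far, it falls back when the paddle withdraws.
- reader (a point): Middle of the underside of the black reader head, above the nest: 106 mm above the bench. The head is 74 mm in the station's x, 58 mm in y and 60 mm high, on a column at station x = +118, y = +85 mm, 195 mm high. The paddle reaches under it; a gripper does not.
- paddle: The paddle, 151 mm long, 90 to 130 g, lying on its mat. Origin at mid-length on its underside; x runs from handle to blade, z up. Green handle block 80 long, 16 wide, 32 mm high, centred at x = -35 mm; thin steel shaft 11 to 21 mm above the underside; white upright blade 48 wide, 32 mm high, flat front face at x = +76 mm. Centre of mass near x = -25 mm.
- paddle_grip (a point): Grip point of the paddle: in the middle of the handle block, 22 mm above the underside; pinch across the 16 mm width from above.
- paddle_blade (a point): Centre of the blade's front face, 111 mm ahead of the grip point and 16 mm above the underside.
- mat: The paddle's black rubber mat, fixed, 210 by 90 mm, 3 mm thick; origin at the middle of its underside, x along its length. The paddle starts along +x on it.
- beaker: Bystander: clear beaker, 68 mm wide, 90 mm high, beyond the station; origin at the middle of its underside.
- wash_bottle: Bystander: white bottle with a red cap, 64 mm wide, 165 mm high, beyond the slant rack; origin at the middle of its underside.
- tip_box: Bystander: blue pipette-tip box with a clear lid, 85 x 120 x 63 mm, beyond the station; origin at the middle of its underside.
Not all that is in view belongs to the job. What is shaped like the tube but pink or purple is not meant.

How it is judged:
On the way, in this order (a step that is already met when the one before it is completed fails the run):
1. the orange-capped tube lies level in the middle notch of the blue rest, let go (angle between tube's own z axis and vertical between 1.45 and 1.69 rad and contact force between the fingers and tube below 0.05 N and distance between tube_mid and rest_notch below 0.055 m and angle between the z axis of tube and the x axis of rest, either way round below 0.12 rad and linear speed of tube below 0.03 m/s), for 0.2 s.
2. the tube lies level across the loading groove, let go and at rest (angle between the z axis of tube and the x axis of station, either way round below 0.12 rad and contact force between the fingers and tube below 0.05 N and y of tube_mid in the frame of station between -0.091 and -0.079 m and z of tube_mid in the frame of station below 0.058 m and x of tube_mid in the frame of station between -0.02 and 0.02 m and linear speed of tube below 0.03 m/s), for 0.2 s.
3. the tube is on its way up the track, pushed by the paddle (y of tube_mid in the frame of station between -0.055 and 0.06 m and z of tube_mid in the frame of station below 0.07 m and contact force between paddle and tube above 0.005 N).
At the end, for the whole second after the job is handed in: Tube at rest in the roller nest (its middle within 6 mm of it along the track and 20 mm across, its axis within 0.12 rad of straight across); paddle upright and at rest on its mat, middles within 50 mm, lengthwise within 0.4 rad; both released (angle between the z axis of tube and the x axis of station, either way round below 0.12 rad and angle between tube's own z axis and vertical between 1.45 and 1.69 rad and contact force between the fingers and tube below 0.05 N and y of tube_mid in the frame of station between 0.079 and 0.091 m and x of tube_mid in the frame of station between -0.02 and 0.02 m and z of tube_mid in the frame of station below 0.064 m and linear speed of each of tube, paddle below 0.02 m/s and horizontal distance between paddle and mat below 0.05 m and angle between the x axis of paddle and the x axis of mat, either way round below 0.4 rad and angle between paddle's own z axis and vertical below 0.1 rad and height (world z) of paddle below 0.008 m); the robot touches nothing.
It fails at once if another tube, a rod, the beaker, the bottle or the tip box was moved more than 20 mm (distance of any of tube_blue, tube_green, rod, pipette, beaker, wash_bottle, tip_box from where it was at the start of the episode above 0.02 m).
It fails at once if the tube was shot along the track faster than 0.35 m/s (linear speed of tube above 0.35 m/s and y of tube_mid in the frame of station between -0.07 and 0.1 m and x of tube_mid in the frame of station between -0.05 and 0.05 m and z of tube_mid in the frame of station below 0.07 m).
It fails at once if the fingers touched the tube once it had left the groove for the nest (contact force between the fingers and tube above 0.2 N and y of tube_mid in the frame of station between -0.06 and 0.11 m and x of tube_mid in the frame of station between -0.05 and 0.05 m and z of tube_mid in the frame of station below 0.07 m).
It fails at once if the paddle pressed on the tube with more than 10 N (contact force between paddle and tube above 10 N).
It also fails if it takes over 72 s, if anything falls off the work surface, if the arm or the gripper's body presses on something with over 40 N, if the wrist force passes 120 N, or if a joint passes its speed limit or range.

## Robot

A 7-joint arm with a two-finger parallel gripper is mounted at the origin on the work surface. World frame = base frame: x ahead of the robot, y to its left, z up, the work surface at z = 0. Lengths are in m, angles in rad, forces in N, time in s.
With the tool pointing down it reaches from about 0.35 to 0.775 m from the base axis. Payload 3.1 kg.
Tool frame: the origin (TCP) lies midway between the tips of the shut fingers; the grasp point (between the pads) lies 19 mm behind it; z points along the fingers, y is the line along which they close (so a half turn about z gives the same grasp; the last joint's range is limited). The gripper opens to 85 mm and grips with 20 to 120 N. Pads are 22 mm wide; open, the fingers measure 114 mm over their backs; the gripper's body (76 mm by 85 mm) begins 54 mm behind the grasp point. The pads swing forward as they close: fully open they stand 13 mm farther back than shut.
Start: joints at [1.065, 0.311, 0.014, 1.512, -0.004, 1.319, -0.027], TCP at [0.246, -0.492, 0.231] pointing down, gripper open.
Joint ranges: [-2.7, 2.7], [-0.3, 1.91], [-1.27, 1.3], [0.12, 2.57], [-1.44, 4.58], [0.2, 2.03], [-3.05, 3.05]. Speed limits (rad/s): [2.79, 2.79, 3.14, 3.14, 3.14, 3.14, 3.14].

## Interface

Orientations are given as a unit quaternion [w, x, y, z].
In Python, from bench import r gives the robot as it stands.
- The arm moves only by the tool send_rows, never from a script. Its argument "commands" is a list of rows, each a list of 7 numbers: the turn, a rotation vector about the tool's x, y, z in rad, then the shift along the tool's x, y, z in m, then the finger opening in m, from 0 to 0.0854. In form: [[wx, wy, wz, dx, dy, dz, fingers], ...]. A call has 1 to 5 rows; each row shifts and turns the commanded pose from where the row before left it, along the tool's axes as they then stand; what a row does not reach is not made up. A row lasts 1/10 s, in which the tool goes at most 50 mm and 8.59 degrees, less where a joint would pass 70% of its speed; a pose out of reach is approached as far as the arm can. A call is refused whole if a number of a shift passes 0.05 or a number of a turn 0.15, either way. A call with a gripper value outside its range is refused whole. The fingers move at their own pace and stop on an object; the grip force is fixed at half the most. Time passes only in rows, so rows that do not move let the fingers close. It gives the time, the measured TCP pose, the force, the opening and the grip force at its end, in the units of the state.
- r.get_state(): the state, without advancing time (a new reading comes with each control period).
- r.capture(name): name is "scene" or "top" or "wrist"; returns a dict with "img" (420x560x3 uint8, red, green, blue), "intrinsics" (3x3 intrinsics, pixels), "dist" ([k1, k2, p1, p2, k3] as OpenCV has them; the pictures are not rectified), "cam_to_world" (4x4, takes a point from camera to world coordinates). Camera axes: x right, y up, looking along -z (the intrinsics and any distortion apply to the point x, -y, -z); pixel columns grow to the right and rows downward; lengths in m; the calibration is good to about 2 mm. A picture is of the moment at which its call begins. There is no depth.
- r.close_job(): hands the job in; it is judged then, once.
Trained networks look in a picture, given as the dict that the camera call returned (one of the last four; its "shot" number tells which), for a name from the list of things; names that differ only in an ending like _2 or _b are one class to them, and where a whole thing is asked for, a point or a joint stands for the part that bears it (a point fixed in the world has none). Each returns a list of dicts, best first, with "score" (0 to 1); they miss things now and then, are a little off and sometimes report something else, mostly with a low value. They report only what shows in the picture. A call takes as long as a camera call. They do not tell look-alikes from the thing itself.
- r.boxes_of(picture, query): "at" ([x, y, z] in m, in world coordinates, good to about 4 mm: the middle of the surface that is visible of it).
- r.cut_out(picture, query): "pixels" (420x560 bool, what is visible of it).
- r.spot_point(picture, query): "at" ([x, y, z] in m, in world coordinates, good to about 4 mm: a listed point, or the origin of a listed thing).
The state is a dict: "t": time; "joint_positions": joint angles; "qvel": joint speeds; "tau": joint torques, N m; "ee_pos": TCP position; "orientation": TCP orientation; "contact_force": force on the tool from outside, world axes, zero at the start; "wrist_torque": the same for the moment, N m; "finger_gap": opening from 0.0 (shut) to 1.0 (fully open); "grasp_force": force on a finger pad.
Only numpy, scipy, OpenCV 4.12 (cv2) and the standard library are available. Lean on these libraries where they do the work, as an engineer would, in place of code of your own. Each camera call takes 0.05 s, during which the arm holds its last target. There are 200 camera calls.

## Working session

There is one attempt and no reset: what is moved stays moved. The work goes in short steps, Python scripts to look and compute and a tool call to move; the robot and the scene stay as the last step left them, time stands still between calls to the robot, and variables do not carry over. Pictures are saved under pics/ and viewed, at most 10 in all, crops included, and the job is handed in when it is done.

Besides the shell and the picture viewer there is one more tool, called after "Call:" as name(argument=value, ...), one argument or row to a line, values as JSON. send_rows: Moves the arm, as the interface text tells. Its arguments: {"type":"object","properties":{"commands":{"type":"array"}},"required":["commands"]}

```bash
mkdir -p pics; ls
cat > h.py <<'E'
import numpy as np, cv2
from bench import r
from scipy.spatial.transform import Rotation as R
def save(p,n): cv2.imwrite('pics/'+n+'.png',p['img'][:,:,::-1])
def st():
    s=r.get_state(); q=s['orientation']; return s,np.array(s['ee_pos']),R.from_quat([q[1],q[2],q[3],q[0]])
def px2w(p,u,v,z):
    xy=cv2.undistortPoints(np.array([[[u,v]]],float),np.array(p['intrinsics']),np.array(p['dist'],float))[0,0]
    T=np.array(p['cam_to_world']); d=T[:3,:3]@np.array([xy[0],-xy[1],-1.]); o=T[:3,3]
    return o+d*(z-o[2])/d[2]
def w2px(p,X):
    T=np.array(p['cam_to_world']); c=T[:3,:3].T@(np.array(X)-T[:3,3]); c=c*[1,-1,-1]
    return cv2.projectPoints(c.reshape(1,1,3),np.zeros(3),np.zeros(3),np.array(p['intrinsics']),np.array(p['dist'],float))[0].ravel()
E
python3 - <<'E'
from h import *
for c in ['scene','top']:
    p=r.capture(c); save(p,c+'1')
    print(c,np.round(p['cam_to_world'],3).tolist())
    for q in ['tube','tube_cap','tube_blue','tube_green','rack','rest','rest_notch','station','groove','nest','paddle','paddle_grip','paddle_blade','mat']:
        print(q,[(np.round(d['at'],3).tolist(),round(d['score'],2)) for d in r.spot_point(p,q)][:3])
s,_,_=st();print(s)
E
```

```text
pics
scene [[-0.723, -0.456, 0.519, 1.337], [0.691, -0.485, 0.536, 0.674], [0.007, 0.747, 0.665, 1.029], [0.0, 0.0, 0.0, 1.0]]
tube [([0.588, -0.304, 0.028], 0.75), ([0.398, -0.27, 0.016], 0.57), ([0.385, -0.472, 0.018], 0.57)]
tube_cap [([0.508, -0.299, 0.111], 0.93), ([0.422, -0.581, 0.013], 0.74), ([0.312, -0.341, 0.017], 0.63)]
tube_blue [([0.59, -0.357, 0.033], 0.62)]
tube_green [([0.587, -0.416, 0.028], 0.62), ([0.393, -0.118, 0.035], 0.29)]
rack [([0.546, -0.358, -0.003], 0.72), ([0.54, -0.3, 0.082], 0.29)]
rest [([0.443, -0.124, -0.001], 0.87), ([0.443, -0.119, 0.024], 0.49)]
rest_notch [([0.441, -0.119, 0.028], 0.58)]
station [([0.624, 0.196, 0.0], 0.85)]
groove [([0.627, 0.112, 0.053], 0.66)]
nest [([0.611, 0.282, 0.057], 0.9), ([0.536, -0.298, 0.079], 0.56), ([0.584, -0.418, 0.03], 0.5)]
paddle [([0.431, 0.287, 0.003], 0.77), ([0.438, 0.253, 0.024], 0.63)]
paddle_grip [([0.436, 0.251, 0.025], 0.97)]
paddle_blade [([0.419, 0.355, 0.021], 0.66)]
mat [([0.424, 0.274, -0.002], 0.89)]
top [[-0.047, 0.974, -0.224, 0.358], [-0.999, -0.046, 0.01, -0.053], [-0.0, 0.224, 0.975, 1.16
[... 1051 characters left out ...]
s': array([ 1.06528222,  0.31086924,  0.01401088,  1.51146379, -0.00438586,
        1.3191986 , -0.02722057]), 'qvel': array([ 0.00083737,  0.00158914,  0.00066326, -0.00128165, -0.00022919,
        0.00071949,  0.00034249]), 'tau': array([ 4.70260838e-04, -3.79804122e+01,  1.45992511e-01, -2.30858177e+01,
        1.21963982e-02,  1.87193415e-03, -1.02855759e-05]), 'ee_pos': array([ 0.2460838 , -0.49191492,  0.23133542]), 'orientation': array([ 4.92858334e-05,  9.73224279e-01,  2.29857566e-01, -6.45450488e-06]), 'contact_force': array([-0.30149369, -1.16176686,  0.27870858]), 'wrist_torque': array([ 0.00808548,  0.07464049, -0.03786438]), 'grasp_force': 0.0, 'finger_gap': 1.0005410665317873}
```

View both.

View pics/scene1.png

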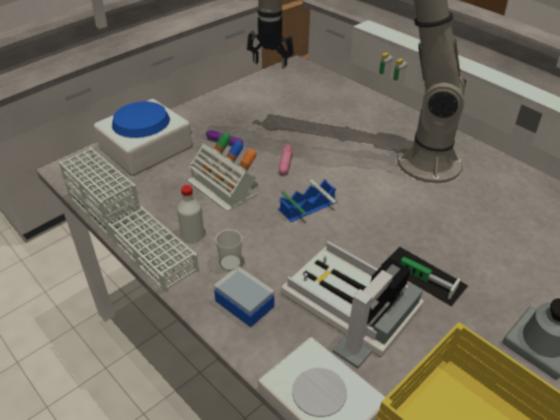

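View pics/top1.png

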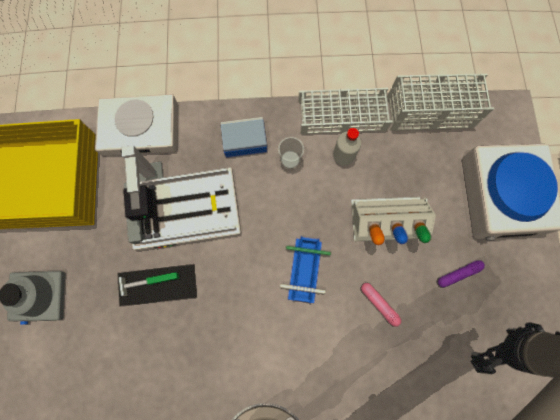

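Run:
```python
from h import *
p=r.capture('top')
def ax(q,z,near=None):
    for d in r.cut_out(p,q)[:2]:
        v,u=np.nonzero(d['pixels'])
        W=np.array([px2w(p,a,b,z)[:2] for a,b in zip(u,v)]); c=W.mean(0)
        e=np.linalg.svd(W-c,full_matrices=False)[2][0]
        print(q,round(d['score'],2),len(u),'px',u.mean().round(),v.mean().round(),'c',c.round(4),'ang',np.degrees(np.arctan2(e[1],e[0])).round(1),'len',np.ptp((W-c)@e).round(3))
ax('rod',.033);ax('pipette',.033);ax('paddle',.03);ax('mat',.003);ax('tube',.08);ax('station',.02)
cv2.imwrite('pics/crop.png',cv2.resize(p['img'][180:360,110:500,::-1],None,fx=2,fy=2,interpolation=2))
```

```text
rod 0.54 162 px 309.0 250.0 c [ 0.4903 -0.1357] ang 80.0 len 0.113
pipette 0.73 186 px 303.0 288.0 c [ 0.3933 -0.1167] ang 78.4 len 0.117
paddle 0.86 458 px 145.0 281.0 c [0.429  0.2931] ang 98.2 len 0.16
paddle 0.19 1443 px 305.0 270.0 c [ 0.4413 -0.1231] ang 168.1 len 0.167
mat 0.68 2120 px 159.0 286.0 c [0.4172 0.2648] ang 95.2 len 0.208
tube 0.9 498 px 461.0 273.0 c [ 0.4068 -0.5132] ang -70.2 len 0.13
tube 0.72 263 px 376.0 233.0 c [ 0.5211 -0.3053] ang -163.8 len 0.061
station 0.57 8541 px 177.0 204.0 c [0.6347 0.2139] ang -106.4 len 0.389
```

View pics/crop.png

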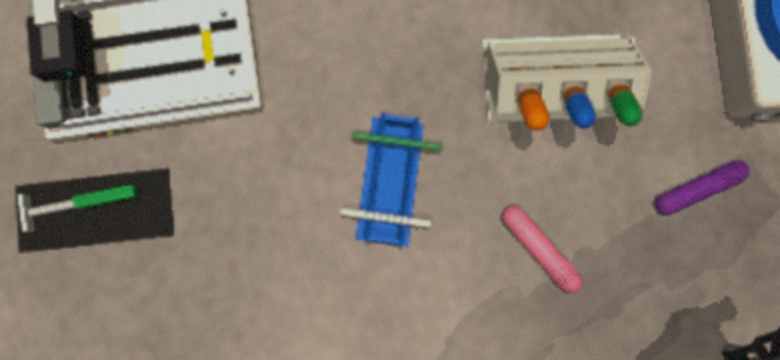

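Crop: the orange cap is at crop (535,110), full picture (377,235), standing in the rack. The look-alikes, pink (380,303) and purple (461,273), lie on the bench. The orange one in the rack is the right tube. I'm moving above it.

Call:
send_rows(
  commands=[
    [0, 0, 0.116, 0, 0, 0, 0.05],
    [0, 0, 0.116, 0, 0, 0, 0.05],
    [0, 0, 0.116, 0, 0, 0, 0.05],
    [0, 0, 0.116, 0, 0, 0, 0.05],
  ],
)

```text
t: 2.25
ee_pos: [0.2461, -0.4919, 0.2313]
orientation: [0.0, 1.0, -0.002, 0.0]
contact_force: [0.1, -0.3, -0.5]
finger_gap: 0.591
grasp_force: 0.0
```

Call:
send_rows(
  commands=[
    [0, 0, 0, 0.035, -0.0256, 0, 0.05],
    [0, 0, 0, 0.035, -0.0256, 0, 0.05],
    [0, 0, 0, 0.035, -0.0256, 0, 0.05],
    [0, 0, 0, 0.035, -0.0256, 0, 0.05],
    [0, 0, 0, 0.035, -0.0256, 0, 0.05],
  ],
)

```text
t: 2.75
ee_pos: [0.4224, -0.3628, 0.2315]
orientation: [0.0, 1.0, -0.0, 0.0]
contact_force: [0.5, -0.4, 0.6]
finger_gap: 0.586
grasp_force: 0.0
```

Call:
send_rows(
  commands=[
    [0, 0, 0, 0.035, -0.0256, 0, 0.05],
    [0, 0, 0, 0.03, -0.022, 0, 0.05],
    [0, 0, 0, 0.01, -0.008, 0, 0.05],
    [0, 0, 0, 0, 0, 0, 0.05],
  ],
)

```text
t: 3.15
ee_pos: [0.498, -0.3058, 0.231]
orientation: [-0.001, 1.0, 0.003, 0.0]
contact_force: [0.3, -0.8, 0.4]
finger_gap: 0.583
grasp_force: 0.0
```

Run:
```python
from h import *
p=r.capture('wrist'); save(p,'w1')
print(np.round(p['cam_to_world'],3).tolist())
for q in ['tube','tube_cap','tube_blue']: print(q,[(np.round(d['at'],3).tolist(),round(d['score'],2)) for d in r.spot_point(p,q)][:3])
for d in r.cut_out(p,'tube')[:2]:
    v,u=np.nonzero(d['pixels']);print(d['score'],u.mean(),v.mean(),len(u))
s,x,Rm=st();print(s['t'],x,Rm.as_matrix().round(3).tolist(),s['joint_positions'].round(2),s['finger_gap'])
```

```text
[[0.005, 0.946, 0.323, 0.581], [-1.0, 0.005, -0.0, -0.306], [-0.002, -0.323, 0.946, 0.374], [0.0, 0.0, 0.0, 1.0]]
tube [([0.399, -0.273, 0.014], 0.9), ([0.59, -0.304, 0.03], 0.77), ([0.442, -0.122, -0.002], 0.63)]
tube_cap [([0.509, -0.301, 0.111], 0.95), ([0.421, -0.575, 0.012], 0.89), ([0.308, -0.343, 0.016], 0.74)]
tube_blue []
0.89 481.13063357282823 254.74983670803397 3062
0.85 287.1020560747664 303.6082242990654 2675
3.4 [ 0.49416724 -0.31074637  0.23140854] [[1.0, -0.005, -0.001], [-0.005, -1.0, -0.001], [-0.001, 0.001, -1.0]] [ 0.57  0.38 -0.06  1.41  0.02  1.35 -1.06] 0.5838346990785597
```

View pics/w1.png

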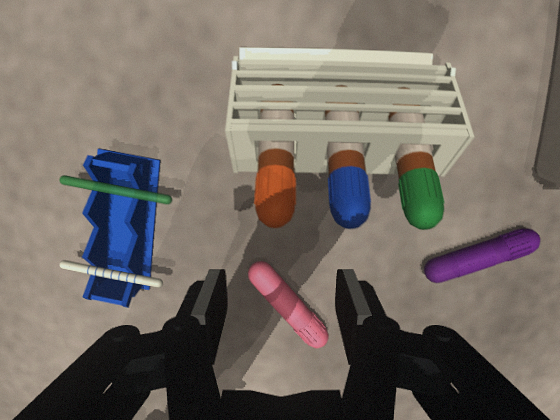

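Wrist view: the orange cap is at (275,190) between rack wall and blue cap (349,190), fingers at (210,300) and (350,300). The estimate (0.509,-0.301,0.110) agrees with earlier views. Descending.

Call:
send_rows(
  commands=[
    [0, 0, 0.035, 0.015, -0.011, 0, 0.05],
    [0, 0, 0, 0, 0, 0.035, 0.05],
    [0, 0, 0, 0, 0, 0.035, 0.05],
    [0, 0, 0, 0, 0, 0.03, 0.05],
    [0, 0, 0, 0, 0, 0, 0.05],
  ],
)

```text
t: 3.9
ee_pos: [0.5063, -0.297, 0.1266]
orientation: [-0.002, 1.0, -0.019, -0.005]
contact_force: [-0.2, 1.4, -0.0]
finger_gap: 0.582
grasp_force: 0.0
```

Run:
```python
from h import *
p=r.capture('wrist'); save(p,'w2')
for q in ['tube_cap']: print(q,[(np.round(d['at'],3).tolist(),round(d['score'],2)) for d in r.spot_point(p,q)][:3])
s,x,Rm=st();print(s['t'],x,Rm.as_matrix().round(3).tolist(),s['contact_force'])
```

```text
tube_cap [([0.509, -0.302, 0.109], 0.77), ([0.308, -0.345, 0.015], 0.65)]
4.0 [ 0.51036123 -0.29853512  0.13177623] [[0.999, -0.037, -0.0], [-0.037, -0.999, -0.0], [-0.0, 0.0, -1.0]] [ 0.0952002  -0.5633941   1.64747937]
```

View pics/w2.png

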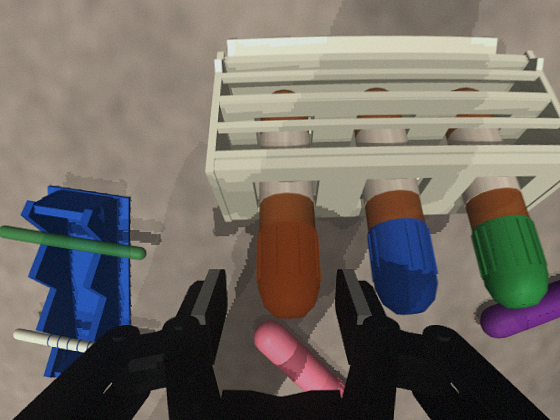

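Wrist view: the cap at (287,265) sits between the pads at (210,300) and (350,300), with blue clear of the right finger. I go down and close.

Call:
send_rows(
  commands=[
    [0, 0, 0, -0.001, 0.002, 0.02, 0.05],
    [0, 0, 0, 0, 0, 0.019, 0.05],
    [0, 0, 0, 0, 0, 0, 0.05],
    [0, 0, 0, 0, 0, 0, 0.02],
    [0, 0, 0, 0, 0, 0, 0.02],
  ],
)

```text
t: 4.5
ee_pos: [0.5115, -0.3004, 0.0949]
orientation: [0.001, 1.0, -0.018, 0.002]
contact_force: [-0.8, -0.3, 2.1]
finger_gap: 0.332
grasp_force: 58.8
```

Call:
send_rows(
  commands=[
    [0, 0, 0, 0, 0, 0, 0.02],
    [0, 0, 0, 0, 0, 0, 0.02],
    [0, 0, 0, 0, 0, 0, 0.02],
  ],
)

```text
t: 4.8
ee_pos: [0.5113, -0.3004, 0.0947]
orientation: [0.001, 1.0, -0.018, 0.002]
contact_force: [-1.2, 0.2, 6.5]
finger_gap: 0.329
grasp_force: 59.1
```

Call:
send_rows(
  commands=[
    [0, 0, 0, -0.01, 0, -0.01, 0.02],
    [0, 0, 0, -0.0175, 0, -0.0175, 0.02],
    [0, 0, 0, -0.0175, 0, -0.0175, 0.02],
    [0, 0, 0, -0.0175, 0, -0.0175, 0.02],
    [0, 0, 0, -0.0175, 0, -0.0175, 0.02],
  ],
)

```text
t: 5.3
ee_pos: [0.4283, -0.2961, 0.1732]
orientation: [-0.0, 1.0, -0.018, -0.001]
contact_force: [0.3, 0.2, -0.5]
finger_gap: 0.332
grasp_force: 59.4
```

Call:
send_rows(
  commands=[
    [0, 0, 0, 0, 0, -0.04, 0.02],
    [0, 0, 0, 0, 0, -0.02, 0.02],
    [0, 0, 0, 0, 0, 0, 0.02],
  ],
)

```text
t: 5.6
ee_pos: [0.4311, -0.2976, 0.2363]
orientation: [0.002, 1.0, -0.018, 0.003]
contact_force: [0.6, 0.1, -0.3]
finger_gap: 0.335
grasp_force: 59.5
```

Run:
```python
from h import *
p=r.capture('wrist'); save(p,'w3')
q=r.capture('scene')
for c in (p,q): print([(np.round(d['at'],3).tolist(),round(d['score'],2)) for n in ('tube','tube_cap') for d in r.spot_point(c,n)[:3]])
s,x,Rm=st();print(s['t'],x,Rm.as_matrix().round(3).tolist(),s['contact_force'],s['finger_gap'],s['joint_positions'].round(2))
```

```text
[([0.51, -0.302, 0.174], 0.9), ([0.384, -0.479, 0.012], 0.71), ([0.419, -0.575, 0.012], 0.96), ([0.432, -0.295, 0.25], 0.91), ([0.307, -0.342, 0.016], 0.45)]
[([0.395, -0.272, 0.017], 0.7), ([0.505, -0.301, 0.168], 0.59), ([0.387, -0.473, 0.015], 0.59), ([0.31, -0.338, 0.016], 0.84), ([0.429, -0.296, 0.251], 0.56), ([0.421, -0.584, 0.01], 0.55)]
5.9 [ 0.42906961 -0.29585642  0.23060138] [[0.999, -0.035, -0.003], [-0.035, -0.999, 0.002], [-0.003, -0.002, -1.0]] [ 0.04350422 -0.396325   -0.80157794] 0.3344170900133293 [ 0.62  0.26 -0.06  1.59  0.01  1.3  -1.05]
```

View pics/w3.png

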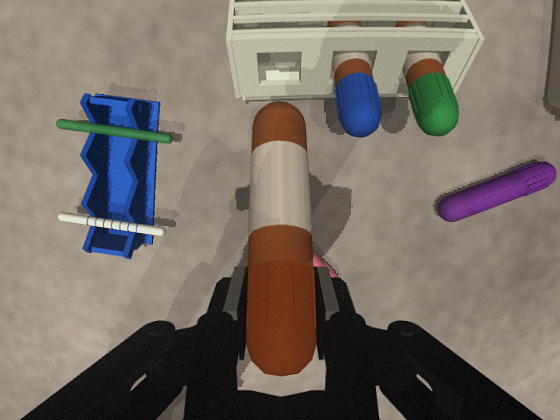

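Wrist view: tube held straight, bottom at (280,110), cap at (281,320), and its rack place (280,70) is empty. I turn toward the rest and level it.

Call:
send_rows(
  commands=[
    [0, 0, -0.1414, 0, 0, 0, 0.02],
    [0, 0, -0.1414, 0, 0, 0, 0.02],
    [0, 0, -0.1414, 0, 0, 0, 0.02],
    [0, 0, -0.1414, 0, 0, 0, 0.02],
    [0, 0, -0.1414, 0, 0, 0, 0.02],
  ],
)

```text
t: 6.4
ee_pos: [0.4295, -0.2961, 0.231]
orientation: [-0.001, 0.943, 0.332, -0.001]
contact_force: [0.1, 0.6, -0.4]
finger_gap: 0.327
grasp_force: 59.3
```

Call:
send_rows(
  commands=[
    [0, 0, -0.1414, 0, 0, 0, 0.02],
    [0, 0, -0.1414, 0, 0, 0, 0.02],
    [0, 0, -0.1414, 0, 0, 0, 0.02],
    [0, 0, -0.1414, 0, 0, 0, 0.02],
    [0, 0, -0.1414, 0, 0, 0, 0.02],
  ],
)

```text
t: 6.9
ee_pos: [0.4295, -0.2961, 0.231]
orientation: [-0.001, 0.77, 0.638, -0.0]
contact_force: [0.1, -0.8, -0.3]
finger_gap: 0.325
grasp_force: 59.4
```

Call:
send_rows(
  commands=[
    [0, 0, 0, 0.0332, -0.005, 0, 0.02],
    [0, 0, 0, 0.0332, -0.005, 0, 0.02],
    [0, 0, 0, 0.0332, -0.005, 0, 0.02],
    [0, 0, 0, 0.0332, -0.005, 0, 0.02],
  ],
)

```text
t: 7.3
ee_pos: [0.4351, -0.1609, 0.2312]
orientation: [-0.001, 0.772, 0.636, -0.0]
contact_force: [0.9, 0.8, -0.3]
finger_gap: 0.332
grasp_force: 59.5
```

Call:
send_rows(
  commands=[
    [0, 0.131, 0, 0, 0, 0, 0.02],
    [0, 0.131, 0, 0, 0, 0, 0.02],
    [0, 0.131, 0, 0, 0, 0, 0.02],
  ],
)

```text
t: 7.6
ee_pos: [0.4361, -0.1617, 0.2325]
orientation: [-0.125, 0.756, 0.625, 0.153]
contact_force: [-0.1, -0.3, -1.4]
finger_gap: 0.328
grasp_force: 59.6
```

Call:
send_rows(
  commands=[
    [0, 0.131, 0, 0, 0, 0, 0.02],
    [0, 0.131, 0, 0, 0, 0, 0.02],
    [0, 0.131, 0, 0, 0, 0, 0.02],
    [0, 0, 0, 0, 0, 0, 0.02],
    [0, 0, 0, 0, 0, 0, 0.02],
  ],
)

```text
t: 8.1
ee_pos: [0.4355, -0.1622, 0.2314]
orientation: [-0.244, 0.713, 0.587, 0.295]
contact_force: [0.1, 0.1, -0.1]
finger_gap: 0.333
grasp_force: 59.7
```

Run:
```python
from h import *
p=r.capture('wrist'); save(p,'w4'); q=r.capture('top'); q2=r.capture('scene')
for c in (p,q,q2):
  for n in ('tube','tube_cap','tube_mid','rest_notch','rest'): print(n,[(np.round(d['at'],3).tolist(),round(d['score'],2)) for d in r.spot_point(c,n)[:2]])
s,x,Rm=st();print(s['t'],x,Rm.as_matrix().round(3).tolist(),s['finger_gap'],s['joint_positions'].round(2))
M=Rm.as_matrix(); d=(M[:,0]+M[:,2])/2**.5; print('bottomdir',d, 'capP',x-.019*M[:,2],'tip',x-.019*M[:,2]+.112*d)
```

```text
tube [([0.455, -0.065, 0.242], 0.93)]
tube_cap [([0.436, -0.175, 0.238], 0.71)]
tube_mid [([0.438, -0.131, 0.238], 0.72)]
rest_notch []
rest []
tube [([0.398, -0.27, 0.012], 0.65), ([0.59, -0.416, 0.032], 0.2)]
tube_cap [([0.436, -0.175, 0.236], 0.92), ([0.315, -0.34, 0.013], 0.6)]
tube_mid [([0.442, -0.13, 0.241], 0.66), ([0.752, -0.099, -0.001], 0.53)]
rest_notch [([0.442, -0.125, 0.026], 0.62)]
rest [([0.439, -0.123, -0.002], 0.94), ([0.44, -0.126, 0.026], 0.5)]
tube [([0.384, -0.475, 0.018], 0.77), ([0.397, -0.271, 0.017], 0.67)]
tube_cap [([0.312, -0.343, 0.018], 0.64), ([0.433, -0.169, 0.244], 0.56)]
tube_mid [([0.44, -0.13, 0.242], 0.76), ([0.342, -0.315, 0.014], 0.76)]
rest_notch [([0.443, -0.119, 0.027], 0.84), ([0.431, 0.284, 0.005], 0.2)]
rest [([0.443, -0.121, -0.001], 0.74)]
9.0 [ 0.43576592 -0.16236223  0.23222073] [[0.135, 0.982, 0.135], [0.694, -0.191, 0.695], [0.708, -0.0, -0.707]] 0.32955828631723477 [ 0.99  0.44 -0.28  1.61 -0.54  1.55  0.66]
bottomdir [1.90907911e-01 9.81607696e-01 7.07601711e-04] capP [ 0.43320113 -0.17555985  0.24564625] tip [ 0.45458281 -0.06561979  0.2457255 ]
```

View pics/w4.png

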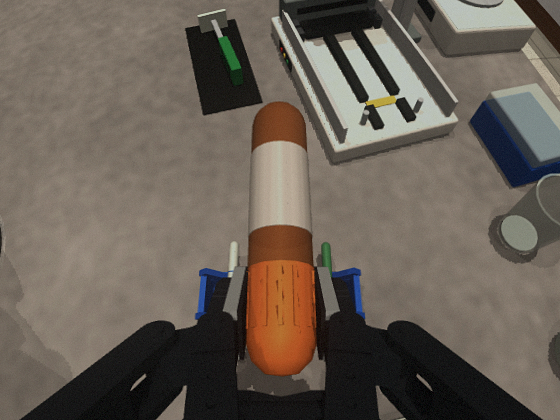

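Wrist view: tube level over the rest (ends at (200,270) and (360,290)), its axis along the notch direction to within 1 mm. I lower it.

Call:
send_rows(
  commands=[
    [0, 0, 0, -0.0318, -0.001, 0.0318, 0.02],
    [0, 0, 0, -0.0318, 0, 0.0318, 0.02],
    [0, 0, 0, -0.0318, 0, 0.0318, 0.02],
    [0, 0, 0, -0.0248, 0, 0.0248, 0.02],
    [0, 0, 0, 0, 0, 0, 0.02],
  ],
)

```text
t: 9.5
ee_pos: [0.4318, -0.1604, 0.0586]
orientation: [-0.248, 0.713, 0.586, 0.295]
contact_force: [-0.5, 0.9, -1.1]
finger_gap: 0.328
grasp_force: 59.5
```

Call:
send_rows(
  commands=[
    [0, 0, 0, -0.0056, 0, 0.0056, 0.02],
    [0, 0, 0, -0.0056, 0, 0.0056, 0.02],
    [0, 0, 0, 0, 0, 0, 0.02],
    [0, 0, 0, -0.0021, 0, 0.0021, 0.02],
    [0, 0, 0, 0, 0, 0, 0.02],
  ],
)

```text
t: 10.0
ee_pos: [0.4351, -0.1623, 0.044]
orientation: [-0.243, 0.713, 0.588, 0.296]
contact_force: [-0.5, 0.9, -1.5]
finger_gap: 0.333
grasp_force: 59.5
```

Run:
```python
from h import *
s,x,Rm=st();M=Rm.as_matrix();print(s['t'],x,M.round(3).tolist(),s['contact_force'],s['wrist_torque'],'axis z',(x-.019*M[:,2])[2])
```

```text
10.0 [ 0.4351295  -0.16233094  0.04396651] [[0.134, 0.982, 0.136], [0.694, -0.191, 0.694], [0.707, 0.001, -0.707]] [-0.51023428  0.86066678 -1.53396419] [-0.83632151  0.15893627 -0.04649817] axis z 0.05740483364851231
```

Call:
send_rows(
  commands=[
    [0, 0, 0, -0.0021, 0, 0.0021, 0.02],
    [0, 0, 0, 0, 0, 0, 0.02],
  ],
)

```text
t: 10.2
ee_pos: [0.4347, -0.1621, 0.0405]
orientation: [-0.244, 0.713, 0.588, 0.295]
contact_force: [-0.2, 0.1, -0.4]
finger_gap: 0.33
grasp_force: 59.5
```

Call:
send_rows(
  commands=[
    [0, 0, 0, -0.0021, 0, 0.0021, 0.02],
    [0, 0, 0, 0, 0, 0, 0.02],
  ],
)

```text
t: 10.4
ee_pos: [0.4343, -0.1616, 0.0389]
orientation: [-0.245, 0.712, 0.587, 0.296]
contact_force: [-2.9, -2.0, 6.0]
finger_gap: 0.334
grasp_force: 60.1
```

Call:
send_rows(
  commands=[
    [0, 0, 0, -0.0014, 0, 0.0014, 0.02],
    [0, 0, 0, 0, 0, 0, 0.02],
  ],
)

```text
t: 10.6
ee_pos: [0.4343, -0.1616, 0.0386]
orientation: [-0.245, 0.712, 0.587, 0.297]
contact_force: [-6.2, -2.3, 14.6]
finger_gap: 0.328
grasp_force: 61.0
```

Contact felt (14.6 N upward), so it is seated. I release and back off along the fingers.

Call:
send_rows(
  commands=[
    [0, 0, 0, 0, 0, 0, 0.042],
    [0, 0, 0, 0, 0, 0, 0.042],
    [0, 0, 0, 0, 0, 0, 0.042],
    [0, 0, 0, 0, 0, 0, 0.042],
  ],
)

```text
t: 11.0
ee_pos: [0.4348, -0.1618, 0.0354]
orientation: [-0.244, 0.713, 0.588, 0.295]
contact_force: [-0.5, 0.0, 0.6]
finger_gap: 0.493
grasp_force: 0.0
```

Call:
send_rows(
  commands=[
    [0, 0, 0, 0, 0, -0.02, 0.042],
    [0, 0, 0, 0, 0, -0.03, 0.042],
    [0, 0, 0, 0, 0, -0.04, 0.042],
    [0, 0, 0, 0, 0, -0.04, 0.042],
    [0, 0, 0, 0, 0, -0.02, 0.042],
  ],
)

```text
t: 11.5
ee_pos: [0.4146, -0.2696, 0.1432]
orientation: [-0.241, 0.714, 0.587, 0.295]
contact_force: [0.4, 0.2, 0.2]
finger_gap: 0.491
grasp_force: 0.0
```

Call:
send_rows(
  commands=[
    [0, -0.131, 0, 0, 0, 0, 0.042],
    [0, -0.131, 0, 0, 0, 0, 0.042],
    [0, -0.131, 0, 0, 0, 0, 0.042],
  ],
)

```text
t: 11.8
ee_pos: [0.4148, -0.2671, 0.1418]
orientation: [-0.122, 0.758, 0.624, 0.149]
contact_force: [0.1, 0.9, 0.5]
finger_gap: 0.494
grasp_force: 0.0
```

Call:
send_rows(
  commands=[
    [0, -0.131, 0, 0, 0, 0, 0.042],
    [0, -0.131, 0, 0, 0, 0, 0.042],
    [0, -0.131, 0, 0, 0, 0, 0.042],
    [0, 0, 0, 0, 0, 0, 0.042],
    [0, 0, 0, 0, 0, 0, 0.042],
  ],
)

```text
t: 12.3
ee_pos: [0.4148, -0.2649, 0.1416]
orientation: [-0.001, 0.771, 0.637, 0.0]
contact_force: [-0.1, -0.9, -0.5]
finger_gap: 0.496
grasp_force: 0.0
```

Run:
```python
from h import *
p=r.capture('wrist'); save(p,'w5'); q=r.capture('top'); q2=r.capture('scene')
for c in (p,q,q2):
  for n in ('tube','tube_cap','tube_mid','rest_notch'): print(n,[(np.round(d['at'],3).tolist(),round(d['score'],2)) for d in r.spot_point(c,n)[:2]])
s,x,Rm=st();print(s['t'],x,Rm.as_matrix().round(3).tolist(),s['finger_gap'],s['joint_positions'].round(2))
```

```text
tube [([0.397, -0.273, 0.016], 0.7)]
tube_cap [([0.309, -0.345, 0.012], 0.84), ([0.432, -0.174, 0.047], 0.74)]
tube_mid [([0.341, -0.318, 0.018], 0.83), ([0.436, -0.128, 0.046], 0.58)]
rest_notch [([0.438, -0.13, 0.044], 0.35)]
tube [([0.454, -0.066, 0.052], 0.73), ([0.389, -0.476, 0.015], 0.65)]
tube_cap [([0.432, -0.174, 0.046], 0.78), ([0.588, -0.419, 0.03], 0.72)]
tube_mid [([0.439, -0.132, 0.048], 0.97), ([0.407, -0.539, 0.017], 0.68)]
rest_notch [([0.445, -0.129, 0.022], 0.82)]
tube [([0.387, -0.472, 0.015], 0.64), ([0.398, -0.271, 0.014], 0.56)]
tube_cap [([0.311, -0.342, 0.017], 0.83), ([0.428, -0.173, 0.049], 0.68)]
tube_mid [([0.441, -0.132, 0.049], 0.69), ([0.406, -0.538, 0.011], 0.62)]
rest_notch [([0.439, -0.121, 0.026], 0.85)]
13.05 [ 0.4145881  -0.26612782  0.14158222] [[0.191, 0.982, -0.0], [0.982, -0.191, 0.0], [0.0, -0.0, -1.0]] 0.4921800347853619 [ 0.65  0.27 -0.14  1.8   0.04  1.07  0.3 ]
```

View pics/w5.png

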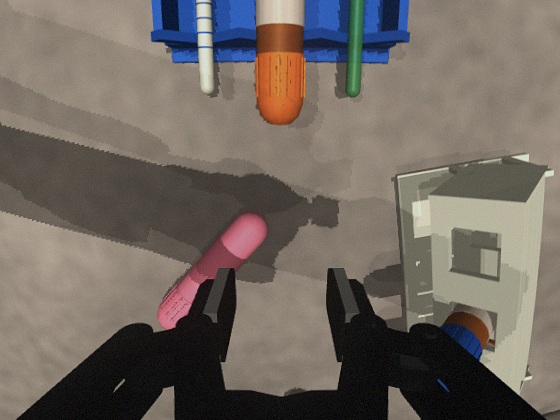

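Wrist view: the tube lies in the middle notch (cap at (280,90)) with rods at (205,50) and (355,50) untouched. I move over and regrasp near its middle, between the ribs.

Call:
send_rows(
  commands=[
    [0, 0, 0, 0.045, 0, 0, 0.042],
    [0, 0, 0, 0.045, 0, 0, 0.042],
    [0, 0, 0, 0.045, 0, 0, 0.042],
    [0, 0, 0, 0.007, 0, 0, 0.042],
    [0, 0, 0, 0, 0, 0, 0.042],
  ],
)

```text
t: 13.55
ee_pos: [0.4422, -0.1247, 0.1418]
orientation: [0.0, 0.77, 0.638, 0.0]
contact_force: [-0.2, -0.3, 1.4]
finger_gap: 0.489
grasp_force: 0.0
```

Call:
send_rows(
  commands=[
    [0, 0, 0, 0, 0, 0.03, 0.042],
    [0, 0, 0, 0, 0, 0.025, 0.042],
    [0, 0, 0, 0, 0, 0.015, 0.042],
    [0, 0, 0, 0, 0, 0, 0.042],
    [0, 0, 0, 0, 0, 0, 0.042],
  ],
)

```text
t: 14.05
ee_pos: [0.4416, -0.1285, 0.0718]
orientation: [0.0, 0.772, 0.635, -0.0]
contact_force: [0.6, 0.3, 0.6]
finger_gap: 0.495
grasp_force: 0.0
```

Run:
```python
from h import *
p=r.capture('wrist'); save(p,'w6')
s,x,Rm=st();print(s['t'],x,Rm.as_matrix().round(3).tolist(),s['contact_force'], 'u',.191*x[0]+.982*x[1],'lat',.982*x[0]-.191*x[1])
```

```text
14.1 [ 0.44223166 -0.12823749  0.07234259] [[0.193, 0.981, 0.001], [0.981, -0.193, -0.001], [-0.001, 0.002, -1.0]] [-0.38146135  0.22677168  0.15458901] u -0.04146296520803029 lat 0.4587648481300628
```

View pics/w6.png

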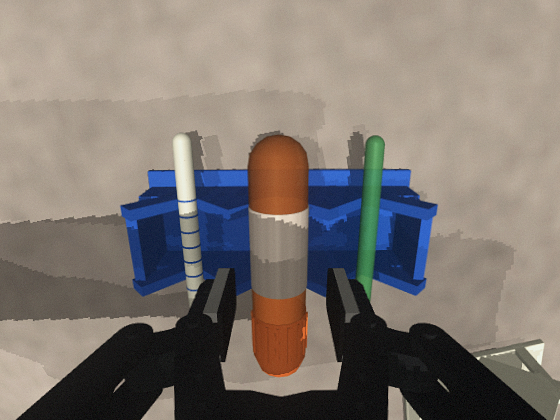

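Wrist view: the fingers straddle the tube at (280,290) with the rods at (190,240) and (372,220) outside. I descend and close.

Call:
send_rows(
  commands=[
    [0, 0, 0, 0, 0, 0.018, 0.04],
    [0, 0, 0, 0, 0, 0.02, 0.04],
    [0, 0, 0, 0, 0, 0, 0.04],
    [0, 0, 0, 0, 0, 0, 0.02],
    [0, 0, 0, 0, 0, 0, 0.02],
  ],
)

```text
t: 14.6
ee_pos: [0.4407, -0.1271, 0.0345]
orientation: [-0.0, 0.772, 0.636, -0.001]
contact_force: [-5.1, -0.4, 2.3]
finger_gap: 0.329
grasp_force: 59.0
```

Call:
send_rows(
  commands=[
    [0, 0, 0, 0, 0, 0, 0.02],
    [0, 0, 0, 0, 0, 0, 0.02],
  ],
)

```text
t: 14.8
ee_pos: [0.4407, -0.1271, 0.0345]
orientation: [-0.0, 0.772, 0.636, -0.001]
contact_force: [-5.8, 0.8, 5.6]
finger_gap: 0.327
grasp_force: 59.3
```

Call:
send_rows(
  commands=[
    [0, 0, 0, 0, 0, -0.02, 0.02],
    [0, 0, 0, 0, 0, -0.04, 0.02],
    [0, 0, 0, 0, 0, -0.04, 0.02],
    [0, 0, 0, 0, 0, -0.03, 0.02],
    [0, 0, 0, 0, 0, 0, 0.02],
  ],
)

```text
t: 15.3
ee_pos: [0.4471, -0.1279, 0.1695]
orientation: [0.006, 0.772, 0.636, 0.004]
contact_force: [-0.4, 0.3, -1.7]
finger_gap: 0.334
grasp_force: 59.5
```

Run:
```python
from h import *
q=r.capture('top'); q2=r.capture('scene')
for c in (q,q2):
  for n in ('tube','tube_cap','tube_mid','groove','nest','station'): print(n,[(np.round(d['at'],3).tolist(),round(d['score'],2)) for d in r.spot_point(c,n)[:2]])
s,x,Rm=st();print(s['t'],x,Rm.as_matrix().round(3).tolist(),s['contact_force'],s['finger_gap'],s['joint_positions'].round(2))
```

```text
tube [([0.386, -0.475, 0.021], 0.79), ([0.458, -0.067, 0.184], 0.67)]
tube_cap [([0.426, -0.578, 0.015], 0.82), ([0.308, -0.339, 0.014], 0.66)]
tube_mid [([0.41, -0.538, 0.019], 0.92), ([0.342, -0.316, 0.017], 0.9)]
groove [([0.635, 0.112, 0.054], 0.57), ([0.444, -0.124, 0.024], 0.43)]
nest [([0.612, 0.274, 0.056], 0.76)]
station [([0.622, 0.198, -0.004], 0.83), ([0.545, -0.36, -0.002], 0.16)]
tube [([0.4, -0.268, 0.017], 0.83), ([0.456, -0.067, 0.176], 0.76)]
tube_cap [([0.314, -0.342, 0.018], 0.81), ([0.433, -0.172, 0.182], 0.64)]
tube_mid [([0.448, -0.133, 0.18], 0.78), ([0.402, -0.536, 0.015], 0.55)]
groove [([0.628, 0.114, 0.055], 0.74), ([0.448, -0.133, 0.178], 0.5)]
nest [([0.612, 0.282, 0.056], 0.75), ([0.589, -0.36, 0.028], 0.7)]
station [([0.622, 0.195, -0.001], 0.9), ([0.441, -0.122, 0.024], 0.3)]
16.0 [ 0.44159977 -0.12676821  0.16339406] [[0.191, 0.982, -0.0], [0.982, -0.191, 0.0], [0.0, -0.0, -1.0]] [ 0.60384676 -0.53712351 -0.60452113] 0.32457108759422637 [ 0.45  0.19 -0.24  1.85  0.05  1.11  0.  ]
```

Call:
send_rows(
  commands=[
    [0, 0, 0.141, 0, 0, 0, 0.02],
    [0, 0, 0.141, 0, 0, 0, 0.02],
    [0, 0, 0.141, 0, 0, 0, 0.02],
    [0, 0, 0.141, 0, 0, 0, 0.02],
    [0, 0, 0.141, 0, 0, 0, 0.02],
  ],
)

```text
t: 16.5
ee_pos: [0.4417, -0.1268, 0.1636]
orientation: [0.0, 0.945, 0.328, 0.0]
contact_force: [0.1, 0.5, -0.9]
finger_gap: 0.327
grasp_force: 59.6
```

Call:
send_rows(
  commands=[
    [0, 0, 0.141, 0, 0, 0, 0.02],
    [0, 0, 0.141, 0, 0, 0, 0.02],
    [0, 0, 0.141, 0, 0, 0, 0.02],
    [0, 0, 0.141, 0, 0, 0, 0.02],
  ],
)

```text
t: 16.9
ee_pos: [0.4417, -0.1268, 0.1636]
orientation: [0.0, 0.999, 0.052, 0.0]
contact_force: [-0.1, -0.2, -1.4]
finger_gap: 0.33
grasp_force: 59.5
```

Call:
send_rows(
  commands=[
    [0, 0, 0, 0.0315, -0.0311, 0, 0.02],
    [0, 0, 0, 0.0315, -0.0311, 0, 0.02],
    [0, 0, 0, 0.0315, -0.0311, 0, 0.02],
    [0, 0, 0, 0.0315, -0.0311, 0, 0.02],
    [0, 0, 0, 0.0315, -0.0311, 0, 0.02],
  ],
)

```text
t: 17.4
ee_pos: [0.5822, 0.0464, 0.1635]
orientation: [0.0, 0.998, 0.055, 0.0]
contact_force: [0.2, -0.4, -0.4]
finger_gap: 0.327
grasp_force: 59.5
```

Call:
send_rows(
  commands=[
    [0, 0, 0, 0.0315, -0.0311, 0, 0.02],
    [0, 0, 0, 0.0315, -0.0311, 0, 0.02],
    [0, 0, 0, 0, 0, 0, 0.02],
    [0, 0, 0, 0, 0, 0, 0.02],
  ],
)

```text
t: 17.8
ee_pos: [0.6368, 0.1153, 0.1625]
orientation: [-0.0, 0.998, 0.056, -0.001]
contact_force: [0.1, -0.8, -1.2]
finger_gap: 0.327
grasp_force: 59.5
```

Run:
```python
from h import *
p=r.capture('wrist');q=r.capture('top');save(p,'w7')
cv2.imwrite('pics/t7.png',cv2.resize(q['img'][120:310,100:300,::-1],None,fx=3,fy=3,interpolation=2))
for c in (p,q):
  for n in ('tube','tube_cap','tube_mid','groove','nest','station'): print(n,[(np.round(d['at'],3).tolist(),round(d['score'],2)) for d in r.spot_point(c,n)[:1]])
s,x,Rm=st();print(s['t'],x,Rm.as_matrix().round(3).tolist(),s['contact_force'],s['finger_gap'],s['joint_positions'].round(2))
```

```text
tube [([0.704, 0.121, 0.177], 0.63)]
tube_cap [([0.628, 0.118, 0.175], 0.5)]
tube_mid [([0.63, 0.119, 0.173], 0.92)]
groove []
nest [([0.607, 0.28, 0.056], 0.92)]
station [([0.624, 0.196, 0.002], 0.85)]
tube [([0.383, -0.476, 0.019], 0.82)]
tube_cap [([0.312, -0.342, 0.01], 0.91)]
tube_mid [([0.408, -0.541, 0.016], 0.91)]
groove [([0.632, 0.112, 0.054], 0.9)]
nest [([0.615, 0.278, 0.056], 0.87)]
station [([0.635, 0.111, 0.055], 0.24)]
18.5 [0.63692313 0.11377126 0.16362956] [[0.994, 0.11, 0.0], [0.11, -0.994, 0.0], [0.0, -0.0, -1.0]] [-0.12742541  0.03468387 -1.49464015] 0.331610801049907 [-0.08  0.56 -0.19  1.32  0.11  1.27 -1.74]
```

View pics/w7.png

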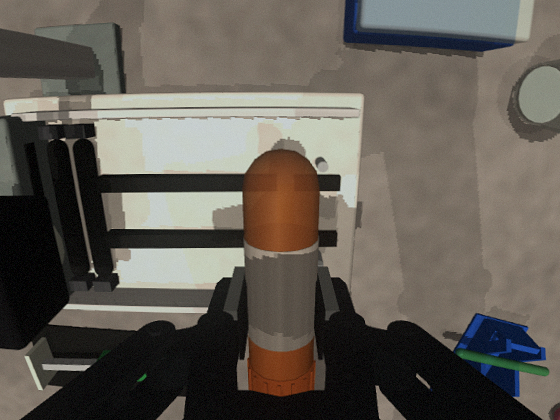

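Wrist view: the tube hides the groove; rails at rows 183 and 238 run exactly level in the picture, so the yaw fits; the far post top is at about (320,160). I check the position using these.

Run:
```python
from h import *
im=cv2.imread('pics/w7.png'); cv2.imwrite('pics/c7.png',cv2.resize(im[140:260,220:370],None,fx=5,fy=5,interpolation=2))
p=r.capture('wrist')
M=st()[2].as_matrix(); S=lambda w:(round(float(w@M[:,0]),4),round(float(-w@M[:,1]),4))
g=np.array([.631,.113,.05]);print('groove est',S(g))
for n,u,v,z in (('post+40,-112',320,159,.052),('rail+24',200,183,.043),('rail-24',200,239,.043),('rail+end',340,183,.04)): print(n,S(px2w(p,u,v,z)))
print(w2px(p,g), w2px(p,[.612,.278,.058]))
q=r.capture('top')
hsv=cv2.cvtColor(q['img'],cv2.COLOR_RGB2HSV); m=(hsv[...,0]>20)&(hsv[...,0]<32)&(hsv[...,1]>150)&(hsv[...,2]>120); m[:,:150]=0;m[230:]=0
v,u=np.nonzero(m);print(len(u),u.mean() if len(u) else 0,v.mean() if len(u) else 0, S(px2w(q,213,203,.031)))
```

```text
groove est (0.6396, 0.0431)
post+40,-112 (0.6836, 0.0141)
rail+24 (0.6634, 0.1057)
rail-24 (0.6161, 0.1093)
rail+end (0.6626, -0.0037)
[280.45962705 214.83689018] [ 68.88874137 219.06712271]
30 214.06666666666666 200.9 (0.6382, 0.0423)
```

View pics/c7.png

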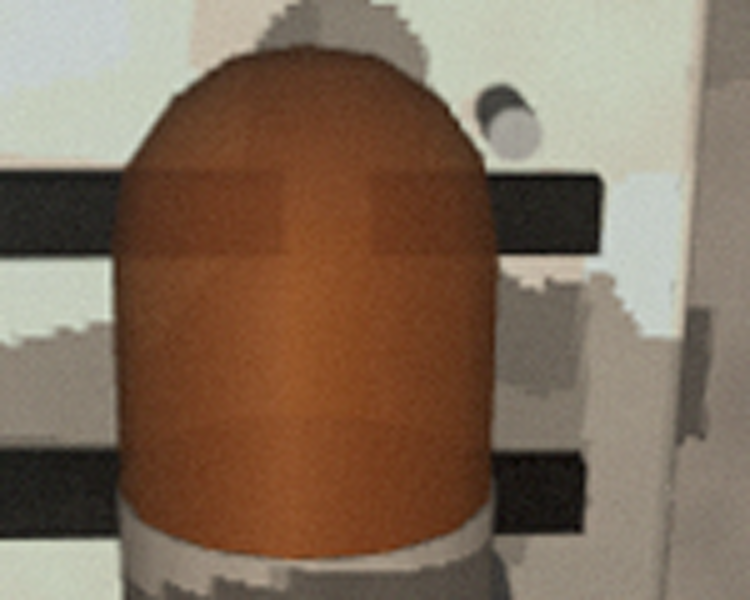

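The crop shows the groove gap through the amber end, at full px 277–294 in the far rail (row 183); post top at (323,166).

Run:
```python
from h import *
p=r.capture('wrist'); s,x,Rm=st()
M=Rm.as_matrix(); S=lambda w:(round(float(w@M[:,0]),4),round(float(-w@M[:,1]),4))
print('tcp',S(x),s['t'],x)
for n,u,v,z in (('post',323,166.4,.052),('groove@+24',285.5,183.5,.04)): print(n,S(px2w(p,u,v,z)))
```

```text
tcp (0.6456, 0.0433) 18.65 [0.63694561 0.11383852 0.16355752]
post (0.6782, 0.0117)
groove@+24 (0.6621, 0.0392)
```

Call:
send_rows(
  commands=[
    [0, 0, 0, 0, 0.002, 0.04, 0.02],
    [0, 0, 0, 0, 0, 0.04, 0.02],
    [0, 0, 0, 0, 0, 0.03, 0.02],
    [0, 0, 0, 0, 0, 0.005, 0.02],
    [0, 0, 0, 0, 0, 0, 0.02],
  ],
)

```text
t: 19.15
ee_pos: [0.6366, 0.1117, 0.0478]
orientation: [0.0, 0.998, 0.055, -0.001]
contact_force: [0.4, -1.0, 0.5]
finger_gap: 0.328
grasp_force: 59.5
```

Call:
send_rows(
  commands=[
    [0, 0, 0, 0, 0, 0.003, 0.02],
    [0, 0, 0, 0, 0, 0, 0.02],
  ],
)

```text
t: 19.35
ee_pos: [0.6388, 0.1122, 0.0477]
orientation: [-0.0, 0.998, 0.055, 0.002]
contact_force: [0.1, 0.1, -1.2]
finger_gap: 0.33
grasp_force: 59.5
```

Call:
send_rows(
  commands=[
    [0, 0, 0, 0, 0, 0.002, 0.02],
    [0, 0, 0, 0, 0, 0, 0.02],
  ],
)

```text
t: 19.55
ee_pos: [0.6377, 0.1119, 0.0444]
orientation: [-0.0, 0.998, 0.055, 0.001]
contact_force: [-0.0, -0.3, -0.7]
finger_gap: 0.33
grasp_force: 59.5
```

Call:
send_rows(
  commands=[
    [0, 0, 0, 0, 0, 0.002, 0.02],
    [0, 0, 0, 0, 0, 0, 0.02],
  ],
)

```text
t: 19.75
ee_pos: [0.637, 0.1117, 0.0414]
orientation: [0.0, 0.998, 0.055, -0.0]
contact_force: [0.4, -0.3, 0.1]
finger_gap: 0.327
grasp_force: 59.5
```

Call:
send_rows(
  commands=[
    [0, 0, 0, 0, 0, 0.0015, 0.02],
    [0, 0, 0, 0, 0, 0, 0.02],
  ],
)

```text
t: 19.95
ee_pos: [0.6373, 0.1118, 0.0405]
orientation: [0.0, 0.998, 0.055, 0.0]
contact_force: [-0.3, -0.6, 1.2]
finger_gap: 0.33
grasp_force: 59.9
```

Call:
send_rows(
  commands=[
    [0, 0, 0, 0, 0, 0.001, 0.02],
    [0, 0, 0, 0, 0, 0, 0.02],
  ],
)

```text
t: 20.15
ee_pos: [0.6374, 0.1118, 0.0403]
orientation: [0.0, 0.998, 0.055, 0.0]
contact_force: [-1.9, -0.6, 5.5]
finger_gap: 0.33
grasp_force: 60.2
```

Call:
send_rows(
  commands=[
    [0, 0, 0, 0, 0, 0, 0.036],
    [0, 0, 0, 0, 0, 0, 0.036],
    [0, 0, 0, 0, 0, 0, 0.05],
    [0, 0, 0, 0, 0, 0, 0.05],
  ],
)

```text
t: 20.55
ee_pos: [0.637, 0.1118, 0.0387]
orientation: [0.0, 0.998, 0.055, -0.0]
contact_force: [0.3, -0.5, -0.3]
finger_gap: 0.582
grasp_force: 0.0
```

Call:
send_rows(
  commands=[
    [0, 0, 0, 0, 0, -0.02, 0.05],
    [0, 0, 0, 0, 0, -0.03, 0.05],
    [0, 0, 0, 0, 0, -0.04, 0.05],
    [0, 0, 0, -0.02, 0, -0.04, 0.05],
    [0, 0, 0, -0.04, 0, -0.01, 0.05],
  ],
)

```text
t: 21.05
ee_pos: [0.5823, 0.1062, 0.1843]
orientation: [-0.001, 0.998, 0.054, 0.006]
contact_force: [0.1, 0.1, 1.6]
finger_gap: 0.587
grasp_force: 0.0
```

Call:
send_rows(
  commands=[
    [0, 0, 0, -0.04, 0, 0, 0.05],
    [0, 0, 0, -0.04, 0, 0, 0.05],
    [0, 0, 0, 0, 0, 0, 0.05],
  ],
)

```text
t: 21.35
ee_pos: [0.4905, 0.0956, 0.1774]
orientation: [0.001, 0.998, 0.056, -0.005]
contact_force: [-0.3, 0.4, -0.1]
finger_gap: 0.585
grasp_force: 0.0
```

Run:
```python
from h import *
p=r.capture('wrist');q=r.capture('top');save(p,'w8');q2=r.capture('scene')
for c in (p,q,q2):
  for n in ('tube','tube_cap','tube_mid','groove','nest','paddle','paddle_grip','paddle_blade','mat'): print(n,[(np.round(d['at'],3).tolist(),round(d['score'],2)) for d in r.spot_point(c,n)[:1]])
s,x,Rm=st();print(s['t'],x,Rm.as_matrix().round(3).tolist(),s['joint_positions'].round(2))
```

```text
tube []
tube_cap [([0.589, 0.108, 0.054], 0.92)]
tube_mid [([0.625, 0.195, -0.001], 0.71)]
groove [([0.428, 0.281, 0.004], 0.23)]
nest [([0.611, 0.281, 0.055], 0.7)]
paddle [([0.431, 0.286, 0.0], 0.88)]
paddle_grip [([0.436, 0.246, 0.022], 0.87)]
paddle_blade [([0.418, 0.36, 0.018], 0.57)]
mat [([0.416, 0.271, -0.001], 0.68)]
tube [([0.385, -0.478, 0.015], 0.95)]
tube_cap [([0.426, -0.578, 0.014], 0.88)]
tube_mid [([0.634, 0.111, 0.056], 0.91)]
groove [([0.632, 0.114, 0.054], 0.88)]
nest [([0.613, 0.274, 0.059], 0.64)]
paddle [([0.431, 0.287, 0.003], 0.61)]
paddle_grip [([0.436, 0.246, 0.026], 0.48)]
paddle_blade [([0.754, -0.101, -0.0], 0.58)]
mat [([0.42, 0.271, -0.003], 0.62)]
tube [([0.701, 0.12, 0.052], 0.69)]
tube_cap [([0.587, 0.108, 0.056], 0.78)]
tube_mid [([0.338, -0.316, 0.013], 0.74)]
groove [([0.626, 0.115, 0.056], 0.91)]
nest [([0.612, 0.284, 0.058], 0.73)]
paddle [([0.43, 0.286, 0.006], 0.8)]
paddle_grip [([0.438, 0.252, 0.028], 0.95)]
paddle_blade [([0.42, 0.361, 0.017], 0.86)]
mat [([0.425, 0.272, 0.001], 0.62)]
22.85 [0.49801569 0.09645095 0.17905162] [[0.994, 0.11, -0.0], [0.11, -0.994, -0.0], [-0.0, 0.0, -1.0]] [-0.04  0.27 -0.22  1.7   0.06  1.17 -1.74]
```

View pics/w8.png

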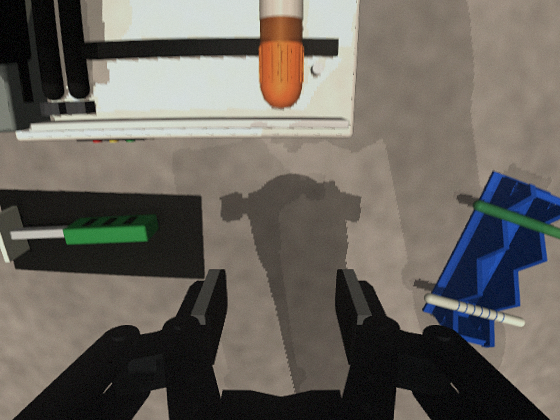

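Wrist view: the tube lies square across the track at the groove (cap (281,75), near post (315,72)). Paddle handle at (110,230), blade at (10,235). Next I check the groove seat and go to the paddle.

Call:
send_rows(
  commands=[
    [0, 0, -0.1461, 0, 0, 0, 0.05],
    [0, 0, -0.1461, 0, 0, 0, 0.05],
    [0, 0, -0.1461, 0, 0, 0, 0.05],
    [0, 0, -0.1461, 0, 0, 0, 0.05],
    [0, 0, -0.1461, 0, 0, 0, 0.05],
  ],
)

```text
t: 23.35
ee_pos: [0.498, 0.0964, 0.1791]
orientation: [0.0, 0.912, 0.411, -0.0]
contact_force: [0.6, -0.4, -0.0]
finger_gap: 0.586
grasp_force: 0.0
```

Call:
send_rows(
  commands=[
    [0, 0, -0.1461, 0, 0, 0, 0.05],
    [0, 0, -0.1461, 0, 0, 0, 0.05],
    [0, 0, -0.1461, 0, 0, 0, 0.05],
    [0, 0, -0.1461, 0, 0, 0, 0.05],
    [0, 0, -0.1461, 0, 0, 0, 0.05],
  ],
)

```text
t: 23.85
ee_pos: [0.498, 0.0964, 0.1791]
orientation: [0.0, 0.705, 0.709, -0.0]
contact_force: [-0.5, 0.6, 0.4]
finger_gap: 0.587
grasp_force: 0.0
```

Call:
send_rows(
  commands=[
    [0, 0, -0.1461, 0, 0, 0, 0.05],
    [0, 0, 0, 0.0402, -0.0097, 0.005, 0.05],
    [0, 0, 0, 0.0402, -0.0097, 0.01, 0.05],
    [0, 0, 0, 0.0402, -0.0097, 0.02, 0.05],
    [0, 0, 0, 0.0402, -0.0097, 0.02, 0.05],
  ],
)

```text
t: 24.35
ee_pos: [0.4362, 0.2512, 0.1241]
orientation: [0.0, 0.654, 0.756, 0.001]
contact_force: [1.1, -0.2, -0.6]
finger_gap: 0.585
grasp_force: 0.0
```

Call:
send_rows(
  commands=[
    [0, 0, 0, 0, 0, 0, 0.05],
    [0, 0, 0, 0, 0, 0, 0.05],
  ],
)

```text
t: 24.55
ee_pos: [0.4352, 0.2508, 0.1236]
orientation: [-0.0, 0.652, 0.758, -0.001]
contact_force: [0.6, -0.5, -0.6]
finger_gap: 0.587
grasp_force: 0.0
```

Run:
```python
from h import *
p=r.capture('wrist');save(p,'w9')
s,x,Rm=st();M=Rm.as_matrix();print(s['t'],x,M.round(3).tolist(),s['joint_positions'].round(2))
for n in ('paddle','paddle_grip','paddle_blade','mat'):
  for d in r.spot_point(p,n)[:1]: print(n,np.round(d['at'],3),'tool',(M.T@(d['at']-x)).round(4))
hsv=cv2.cvtColor(p['img'],cv2.COLOR_RGB2HSV); m=((hsv[...,0]>45)&(hsv[...,0]<80)&(hsv[...,1]>120)&(hsv[...,2]>60)).astype('u1')
n,l,stt,c=cv2.connectedComponentsWithStats(m); 
for i in range(1,n):
  if stt[i,4]>300: print(stt[i],cv2.minAreaRect(np.argwhere(l==i)[:,::-1].astype(np.float32)))
```

```text
24.6 [0.43655697 0.24945108 0.12404587] [[-0.146, 0.989, 0.0], [0.989, 0.146, -0.001], [-0.001, 0.0, -1.0]] [-0.12  0.36 -0.54  1.78  0.21  1.06 -0.59]
paddle [0.428 0.282 0.003] tool [ 0.0341 -0.0041  0.1214]
paddle_grip [0.433 0.25  0.02 ] tool [ 0.0011 -0.0034  0.1039]
paddle_blade [0.418 0.358 0.019] tool [ 0.1105 -0.002   0.1054]
mat [ 0.417  0.27  -0.001] tool [ 0.0228 -0.0167  0.1247]
[ 269  157   24  113 2407] ((280.5, 213.0), (112.0, 23.0), 90.0)
```

View pics/w9.png

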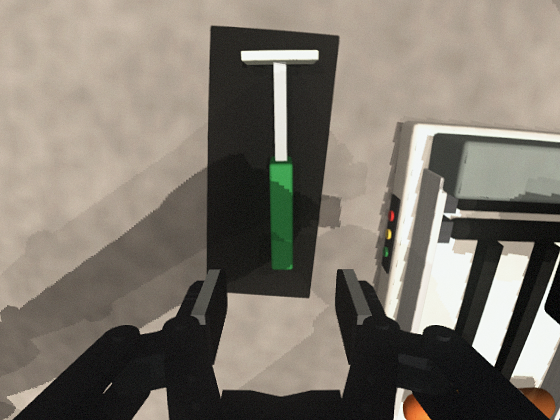

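Wrist view: paddle straight ahead, handle at (281,213), blade at (280,57), centred between the fingers. That makes 13 pictures viewed, over the allowed 10, so I work from numbers only from here. I descend and grip.

Call:
send_rows(
  commands=[
    [0, 0, 0, 0.001, -0.001, 0.045, 0.05],
    [0, 0, 0, 0, 0, 0.04, 0.05],
    [0, 0, 0, 0, 0, 0.02, 0.05],
    [0, 0, 0, 0, 0, 0.01, 0.05],
    [0, 0, 0, 0, 0, 0, 0.05],
  ],
)

```text
t: 25.3
ee_pos: [0.4349, 0.2496, 0.0083]
orientation: [-0.0, 0.654, 0.756, -0.001]
contact_force: [-0.4, 0.0, -0.6]
finger_gap: 0.587
grasp_force: 0.0
```

Call:
send_rows(
  commands=[
    [0, 0, 0, 0, 0, 0, 0.05],
    [0, 0, 0, 0, 0, 0, 0.008],
    [0, 0, 0, 0, 0, 0, 0.008],
    [0, 0, 0, 0, 0, 0, 0.008],
    [0, 0, 0, 0, 0, 0, 0.008],
  ],
)

```text
t: 25.8
ee_pos: [0.4363, 0.2515, 0.0104]
orientation: [0.001, 0.654, 0.757, 0.001]
contact_force: [-0.1, 0.1, 5.6]
finger_gap: 0.174
grasp_force: 59.8
```

Run:
```python
from h import *
p=r.capture('wrist');q=r.capture('top');q2=r.capture('scene')
s,x,Rm=st();M=Rm.as_matrix();print(s['t'],x,M.round(3).tolist(),s['finger_gap'],s['grasp_force'],s['contact_force'])
for c in (p,q,q2):
 for n in ('paddle_blade','paddle','tube_mid','tube_cap','tube','groove','nest'):
  print(n,[(np.round(d['at'],3).tolist(),round(d['score'],2)) for d in r.spot_point(c,n)[:1]])
```

```text
25.95 [0.43626933 0.25147373 0.01040253] [[-0.146, 0.989, 0.003], [0.989, 0.146, 0.001], [0.001, 0.003, -1.0]] 0.17126689817118726 59.762173891067505 [-0.75346245  0.63843671  6.23247476]
paddle_blade [([0.42, 0.357, 0.02], 0.62)]
paddle [([0.43, 0.284, 0.004], 0.84)]
tube_mid []
tube_cap []
tube []
groove []
nest []
paddle_blade [([0.587, -0.358, 0.029], 0.39)]
paddle [([0.445, -0.126, 0.024], 0.64)]
tube_mid [([0.345, -0.315, 0.018], 0.62)]
tube_cap [([0.313, -0.339, 0.012], 0.86)]
tube [([0.699, 0.116, 0.06], 0.95)]
groove [([0.632, 0.115, 0.057], 0.72)]
nest [([0.612, 0.275, 0.056], 0.82)]
paddle_blade [([0.422, 0.359, 0.021], 0.96)]
paddle [([0.431, 0.286, 0.004], 0.83)]
tube_mid [([0.402, -0.54, 0.017], 0.76)]
tube_cap [([0.31, -0.341, 0.017], 0.79)]
tube [([0.702, 0.122, 0.051], 0.89)]
groove [([0.626, 0.112, 0.052], 0.76)]
nest [([0.612, 0.284, 0.059], 0.96)]
```

Call:
send_rows(
  commands=[
    [0, 0, 0, 0, 0, -0.02, 0.008],
    [0, 0, 0, 0, 0, -0.04, 0.008],
    [0, 0, 0, 0, 0, -0.04, 0.008],
    [0, 0, 0, 0, 0, -0.03, 0.008],
    [0, 0, 0.037, 0, 0, 0, 0.008],
  ],
)

```text
t: 27.5
ee_pos: [0.4378, 0.2529, 0.1437]
orientation: [0.002, 0.668, 0.744, 0.005]
contact_force: [0.4, 0.8, -1.1]
finger_gap: 0.174
grasp_force: 58.9
```

Call:
send_rows(
  commands=[
    [0, 0, 0, -0.0394, 0.0222, 0, 0.008],
    [0, 0, 0, -0.0394, 0.0222, 0, 0.008],
    [0, 0, 0, -0.0394, 0.0222, 0, 0.008],
    [0, 0, 0, -0.0394, 0.0222, 0, 0.008],
    [0, 0, 0, -0.0394, 0.0222, 0, 0.008],
  ],
)

```text
t: 28.0
ee_pos: [0.5672, 0.0653, 0.1387]
orientation: [-0.0, 0.667, 0.745, -0.0]
contact_force: [1.4, 0.5, -1.0]
finger_gap: 0.17
grasp_force: 58.8
```

Call:
send_rows(
  commands=[
    [0, 0, 0, -0.0394, 0.0222, 0, 0.008],
    [0, 0, 0, -0.0394, 0.0222, 0, 0.008],
    [0, 0, 0, -0.0394, 0.0222, 0, 0.008],
    [0, 0, 0, 0, 0, 0, 0.008],
    [0, 0, 0, 0, 0, 0, 0.008],
  ],
)

```text
t: 28.5
ee_pos: [0.6456, -0.0452, 0.1378]
orientation: [-0.001, 0.669, 0.743, -0.001]
contact_force: [0.6, 0.8, -1.2]
finger_gap: 0.176
grasp_force: 58.9
```

Run:
```python
from h import *
p=r.capture('wrist');q=r.capture('top');save(p,'w10')
s,x,Rm=st();M=Rm.as_matrix();a=np.radians(6.3);A=np.array([[np.cos(a),np.sin(a)],[-np.sin(a),np.cos(a)]])
print(s['t'],x,'S',A@x[:2],M.round(3).tolist(),s['finger_gap'],s['joint_positions'].round(2))
for c in (p,q):
 for n in ('paddle_blade','paddle','tube_mid','tube_cap','tube','groove','nest','beaker'):
  print(n,[(np.round(d['at'],3).tolist(),(A@d['at'][:2]).round(4).tolist(),round(d['score'],2)) for d in r.spot_point(c,n)[:1]])
for n in('tube','paddle'):
  for d in r.cut_out(p,n)[:1]:
    v,u=np.nonzero(d['pixels']); print(n,d['score'],cv2.minAreaRect(np.c_[u,v].astype(np.float32)))
```

```text
28.6 [ 0.64510292 -0.04134017  0.13859354] S [ 0.63667068 -0.11188044] [[-0.111, 0.994, -0.002], [0.994, 0.111, 0.002], [0.002, -0.001, -1.0]] 0.1772787841410606 [ 0.29  0.6  -0.4   1.34  0.23  1.24 -0.02]
paddle_blade [([0.634, 0.062, 0.144], [0.6365, -0.0084], 0.88)]
paddle [([0.642, -0.012, 0.128], [0.6364, -0.082], 0.88)]
tube_mid []
tube_cap [([0.751, -0.099, -0.001], [0.7358, -0.1809], 0.23)]
tube [([0.399, -0.275, 0.012], [0.3663, -0.3171], 0.95)]
groove []
nest []
beaker [([0.751, -0.098, 0.0], [0.7359, -0.1796], 0.79)]
paddle_blade [([0.634, 0.07, 0.145], [0.6382, -0.0], 0.75)]
paddle [([0.642, -0.009, 0.13], [0.6372, -0.0794], 0.68)]
tube_mid [([0.407, -0.538, 0.016], [0.3453, -0.5798], 0.9)]
tube_cap [([0.423, -0.578, 0.015], [0.3574, -0.6214], 0.95)]
tube [([0.698, 0.118, 0.056], [0.7063, 0.0407], 0.92)]
groove [([0.632, 0.114, 0.057], [0.6409, 0.0442], 0.84)]
nest [([0.612, 0.274, 0.06], [0.6387, 0.2049], 0.93)]
beaker [([0.753, -0.098, -0.002], [0.7377, -0.1801], 0.67)]
tube 0.93 ((13.656047821044922, 390.8694152832031), (26.89552879333496, 45.17171859741211), 61.38954162597656)
paddle 0.87 ((278.5, 196.49996948242188), (154.99996948242188, 384.99993896484375), 0.0)
```

Call:
send_rows(
  commands=[
    [0, 0, 0, 0, 0.002, 0.035, 0.008],
    [0, 0, 0, 0, 0, 0.03, 0.008],
    [0, 0, 0, 0, 0, 0.019, 0.008],
    [0, 0, 0, 0, 0, 0, 0.008],
    [0, 0, 0, 0, 0, 0, 0.008],
  ],
)

```text
t: 30.0
ee_pos: [0.6482, -0.043, 0.0554]
orientation: [0.0, 0.667, 0.745, 0.0]
contact_force: [-0.4, -1.0, -1.1]
finger_gap: 0.172
grasp_force: 58.9
```

```bash
cat > pos.py <<'E'
from h import *
s,x,Rm=st();M=Rm.as_matrix();a=np.radians(6.3);A=np.array([[np.cos(a),np.sin(a)],[-np.sin(a),np.cos(a)]])
print(s['t'],x,'S',A@x[:2],M[:,0].round(3),s['contact_force'].round(2),s['finger_gap'])
for c in ('top','scene','wrist'):
 c=r.capture(c)
 for n in ('paddle_blade','paddle','tube','tube_cap','tube_mid'):
  print(n,[(np.round(d['at'],3).tolist(),(A@d['at'][:2]).round(4).tolist(),round(d['score'],2)) for d in r.spot_point(c,n)[:3] if d['at'][0]>.5 and d['at'][1]>-.05])
E
python3 pos.py
```

```text
30.0 [ 0.64820392 -0.04302864  0.05537387] S [ 0.63956767 -0.113899  ] [-0.109  0.994  0.   ] [-0.37 -0.95 -1.12] 0.1717393268870894
paddle_blade [([0.638, 0.069, 0.062], [0.6419, -0.0016], 0.51)]
paddle [([0.644, -0.006, 0.046], [0.64, -0.0766], 0.61)]
tube [([0.702, 0.116, 0.056], [0.7109, 0.0379], 0.96)]
tube_cap [([0.591, 0.105, 0.05], [0.5986, 0.0397], 0.59)]
tube_mid [([0.635, 0.112, 0.055], [0.6434, 0.0411], 0.64), ([0.814, 0.027, -0.0], [0.8115, -0.0628], 0.63)]
paddle_blade [([0.637, 0.067, 0.065], [0.6404, -0.0036], 0.8)]
paddle [([0.645, -0.007, 0.052], [0.6403, -0.078], 0.79)]
tube [([0.699, 0.118, 0.051], [0.708, 0.0406], 0.78)]
tube_cap [([0.59, 0.108, 0.054], [0.5982, 0.043], 0.81)]
tube_mid [([0.632, 0.114, 0.053], [0.6406, 0.0441], 0.93)]
paddle_blade [([0.635, 0.064, 0.063], [0.6381, -0.0062], 0.6)]
paddle [([0.645, -0.012, 0.049], [0.6397, -0.0825], 0.62)]
tube [([0.648, -0.046, 0.068], [0.6389, -0.1165], 0.69)]
tube_cap []
tube_mid []
```

Call:
send_rows(
  commands=[
    [0, 0, 0, 0.012, 0, 0, 0.008],
    [0, 0, 0, 0.008, 0, 0, 0.008],
    [0, 0, 0, 0.006, 0, 0, 0.008],
    [0, 0, 0, 0.006, 0, 0, 0.008],
    [0, 0, 0, 0.006, 0, 0, 0.008],
  ],
)

```text
t: 31.4
ee_pos: [0.6445, -0.0082, 0.0557]
orientation: [0.002, 0.668, 0.744, -0.001]
contact_force: [0.2, -1.5, -0.2]
finger_gap: 0.175
grasp_force: 59.1
```

Call:
send_rows(
  commands=[
    [0, 0, 0, 0.006, 0, -0.0002, 0.008],
    [0, 0, 0, 0.006, 0, -0.0002, 0.008],
    [0, 0, 0, 0.006, 0, -0.0002, 0.008],
    [0, 0, 0, 0.006, 0, -0.0002, 0.008],
    [0, 0, 0, 0.006, 0, -0.0002, 0.008],
  ],
)

```text
t: 31.9
ee_pos: [0.6404, 0.0254, 0.056]
orientation: [-0.0, 0.667, 0.745, 0.0]
contact_force: [-0.2, -0.5, -1.9]
finger_gap: 0.176
grasp_force: 59.0
```

```bash
python3 pos.py
```

```text
31.9 [0.640393   0.02544645 0.05599412] S [ 0.63931799 -0.0449803 ] [-0.109  0.994  0.   ] [-0.24 -0.52 -1.89] 0.1757289223624573
paddle_blade [([0.631, 0.134, 0.062], [0.6421, 0.0644], 0.58)]
paddle []
tube [([0.698, 0.155, 0.056], [0.7109, 0.0775], 0.92)]
tube_cap [([0.585, 0.144, 0.051], [0.5971, 0.0793], 0.9)]
tube_mid [([0.632, 0.151, 0.057], [0.6447, 0.0809], 0.7)]
paddle_blade [([0.631, 0.134, 0.066], [0.6418, 0.064], 0.85)]
paddle [([0.635, 0.058, 0.052], [0.6371, -0.0125], 0.63), ([0.584, 0.154, 0.058], [0.5973, 0.0892], 0.23)]
tube [([0.692, 0.162, 0.053], [0.7059, 0.0853], 0.75)]
tube_cap [([0.585, 0.157, 0.059], [0.5989, 0.0917], 0.84)]
tube_mid [([0.624, 0.157, 0.053], [0.6378, 0.0875], 0.86)]
paddle_blade [([0.627, 0.133, 0.064], [0.6376, 0.0636], 0.83)]
paddle [([0.636, 0.059, 0.051], [0.6385, -0.0109], 0.58)]
tube []
tube_cap []
tube_mid [([0.628, 0.131, 0.064], [0.639, 0.0613], 0.67)]
```

Call:
send_rows(
  commands=[
    [0, 0, 0, 0.006, 0, -0.0002, 0.008],
    [0, 0, 0, 0.006, 0, -0.0002, 0.008],
    [0, 0, 0, 0.006, 0, -0.0002, 0.008],
    [0, 0, 0, 0.006, 0, -0.0002, 0.008],
    [0, 0, 0, 0.006, 0, -0.0002, 0.008],
  ],
)

```text
t: 33.3
ee_pos: [0.6372, 0.0554, 0.0571]
orientation: [-0.0, 0.667, 0.745, 0.0]
contact_force: [-0.1, -0.2, -1.0]
finger_gap: 0.174
grasp_force: 59.0
```

Call:
send_rows(
  commands=[
    [0, 0, 0, 0.006, 0, -0.0002, 0.008],
    [0, 0, 0, 0.006, 0, -0.0002, 0.008],
    [0, 0, 0, 0.006, 0, -0.0002, 0.008],
    [0, 0, 0, 0.006, 0, -0.0002, 0.008],
    [0, 0, 0, 0.006, 0, -0.0002, 0.008],
  ],
)

```text
t: 33.8
ee_pos: [0.6339, 0.0847, 0.0581]
orientation: [0.0, 0.667, 0.745, -0.0]
contact_force: [0.2, 0.1, -0.9]
finger_gap: 0.173
grasp_force: 59.0
```

Call:
send_rows(
  commands=[
    [0, 0, 0, 0.006, 0, -0.0002, 0.008],
    [0, 0, 0, 0.006, 0, -0.0002, 0.008],
    [0, 0, 0, 0.006, 0, -0.0002, 0.008],
    [0, 0, 0, 0.006, 0, -0.0002, 0.008],
    [0, 0, 0, 0.006, 0, -0.0002, 0.008],
  ],
)

```text
t: 34.3
ee_pos: [0.6307, 0.1145, 0.0591]
orientation: [0.0, 0.667, 0.745, -0.0]
contact_force: [0.5, 0.3, -0.7]
finger_gap: 0.174
grasp_force: 59.0
```

Call:
send_rows(
  commands=[
    [0, 0, 0, 0.006, 0, -0.0002, 0.008],
    [0, 0, 0, 0.004, 0, -0.0002, 0.008],
    [0, 0, 0, 0.004, 0, -0.0002, 0.008],
    [0, 0, 0, 0, 0, 0, 0.008],
  ],
)

```text
t: 34.7
ee_pos: [0.629, 0.129, 0.0597]
orientation: [-0.0, 0.667, 0.745, 0.0]
contact_force: [0.7, 0.3, -0.6]
finger_gap: 0.176
grasp_force: 59.0
```

```bash
python3 pos.py
```

```text
34.7 [0.62903624 0.12902116 0.05973843] S [0.63939551 0.05921514] [-0.11   0.994  0.001] [ 0.74  0.34 -0.56] 0.17599286149853988
paddle_blade [([0.619, 0.24, 0.067], [0.642, 0.1704], 0.44)]
paddle []
tube [([0.684, 0.263, 0.067], [0.709, 0.186], 0.76)]
tube_cap [([0.577, 0.247, 0.056], [0.6006, 0.1826], 0.72)]
tube_mid [([0.574, 0.247, 0.054], [0.5981, 0.1829], 0.64), ([0.616, 0.257, 0.063], [0.6407, 0.1879], 0.59)]
paddle_blade [([0.619, 0.235, 0.069], [0.6415, 0.1659], 0.76), ([0.575, 0.252, 0.063], [0.5995, 0.1871], 0.6), ([0.621, 0.196, 0.002], [0.6392, 0.1267], 0.42)]
paddle [([0.626, 0.161, 0.053], [0.64, 0.0917], 0.81)]
tube []
tube_cap [([0.574, 0.247, 0.064], [0.5972, 0.183], 0.48)]
tube_mid [([0.616, 0.256, 0.058], [0.6407, 0.1863], 0.6)]
paddle_blade [([0.618, 0.235, 0.069], [0.6399, 0.1662], 0.63)]
paddle [([0.627, 0.157, 0.051], [0.6409, 0.0873], 0.77)]
tube []
tube_cap []
tube_mid [([0.625, 0.127, 0.077], [0.635, 0.0581], 0.42)]
```

Call:
send_rows(
  commands=[
    [0, 0, 0, 0.004, 0, -0.0001, 0.008],
    [0, 0, 0, 0.004, 0, -0.0001, 0.008],
    [0, 0, 0, 0.004, 0, -0.0001, 0.008],
    [0, 0, 0, 0.004, 0, -0.0001, 0.008],
    [0, 0, 0, 0, 0, 0, 0.008],
  ],
)

```text
t: 36.1
ee_pos: [0.6271, 0.1455, 0.0602]
orientation: [-0.0, 0.667, 0.745, 0.0]
contact_force: [0.6, -0.2, -1.8]
finger_gap: 0.174
grasp_force: 58.9
```

```bash
python3 pos.py
```

```text
36.1 [0.627148   0.14548607 0.06015295] S [0.63932543 0.07578782] [-0.111  0.994  0.001] [ 0.59 -0.22 -1.8 ] 0.17413116714366234
paddle_blade [([0.618, 0.26, 0.07], [0.6429, 0.1905], 0.46)]
paddle []
tube []
tube_cap [([0.573, 0.269, 0.056], [0.5988, 0.2047], 0.77)]
tube_mid [([0.613, 0.273, 0.06], [0.6394, 0.2042], 0.55)]
paddle_blade [([0.615, 0.257, 0.068], [0.6396, 0.1878], 0.8)]
paddle [([0.625, 0.178, 0.054], [0.6408, 0.1083], 0.6)]
tube [([0.686, 0.288, 0.054], [0.7136, 0.2107], 0.88)]
tube_cap [([0.569, 0.279, 0.057], [0.5961, 0.2151], 0.82)]
tube_mid [([0.613, 0.282, 0.057], [0.6401, 0.2135], 0.85)]
paddle_blade [([0.613, 0.251, 0.067], [0.6366, 0.1826], 0.85)]
paddle [([0.626, 0.178, 0.052], [0.6414, 0.1084], 0.92), ([0.815, 0.024, -0.002], [0.8125, -0.0658], 0.41)]
tube []
tube_cap []
tube_mid []
```

Call:
send_rows(
  commands=[
    [0, 0, 0, 0.002, 0, 0, 0.008],
    [0, 0, 0, 0.002, 0, 0, 0.008],
    [0, 0, 0, 0, 0, 0, 0.008],
    [0, 0, 0, -0.01, 0, 0, 0.008],
    [0, 0, 0, -0.01, 0, 0, 0.008],
  ],
)

```text
t: 37.5
ee_pos: [0.6293, 0.1272, 0.06]
orientation: [0.0, 0.667, 0.745, -0.0]
contact_force: [0.1, -0.7, -0.8]
finger_gap: 0.171
grasp_force: 58.9
```

Call:
send_rows(
  commands=[
    [0, 0, 0, -0.02, 0, 0, 0.008],
    [0, 0, 0, -0.02, 0, 0, 0.008],
    [0, 0, 0, 0, 0, 0, 0.008],
  ],
)

```text
t: 37.8
ee_pos: [0.6346, 0.0807, 0.0597]
orientation: [0.002, 0.67, 0.742, -0.002]
contact_force: [0.3, -0.2, -0.7]
finger_gap: 0.176
grasp_force: 58.9
```

```bash
python3 pos.py
```

```text
37.8 [0.63462979 0.08066659 0.05971649] S [0.63964912 0.01053878] [-0.101  0.995 -0.005] [ 0.33 -0.17 -0.69] 0.17560399160908985
paddle_blade [([0.625, 0.191, 0.066], [0.6424, 0.1211], 0.64)]
paddle [([0.621, 0.196, -0.002], [0.6388, 0.1272], 0.16)]
tube [([0.624, 0.195, -0.001], [0.6419, 0.1255], 0.73)]
tube_cap [([0.571, 0.274, 0.056], [0.5977, 0.2093], 0.63)]
tube_mid [([0.615, 0.283, 0.063], [0.6424, 0.2138], 0.51)]
paddle_blade []
paddle []
tube [([0.681, 0.288, 0.057], [0.7088, 0.2113], 0.92)]
tube_cap [([0.568, 0.276, 0.06], [0.5954, 0.2124], 0.9)]
tube_mid [([0.61, 0.282, 0.059], [0.6377, 0.2134], 0.91)]
paddle_blade [([0.621, 0.195, 0.067], [0.6387, 0.1259], 0.59)]
paddle [([0.629, 0.124, 0.054], [0.6387, 0.0546], 0.68)]
tube []
tube_cap []
tube_mid []
```

Call:
send_rows(
  commands=[
    [0, 0, 0, -0.02, 0, -0.02, 0.008],
    [0, 0, 0, 0, 0, -0.04, 0.008],
    [0, 0, 0, 0, -0.02, -0.02, 0.008],
    [0, 0, 0, 0, -0.04, 0, 0.008],
    [0, 0, 0, 0, -0.04, 0, 0.008],
  ],
)

```text
t: 39.2
ee_pos: [0.5362, 0.0576, 0.1411]
orientation: [0.001, 0.668, 0.745, 0.001]
contact_force: [0.0, -0.1, -1.2]
finger_gap: 0.174
grasp_force: 58.9
```

Call:
send_rows(
  commands=[
    [0, 0, 0, 0, -0.04, 0, 0.008],
    [0, 0, 0, 0, -0.038, 0, 0.008],
    [0, 0, -0.037, 0, 0, 0, 0.008],
    [0, 0, 0, 0.04, 0, 0, 0.008],
    [0, 0, 0, 0.04, 0, 0, 0.008],
  ],
)

```text
t: 39.7
ee_pos: [0.4474, 0.1273, 0.1405]
orientation: [0.001, 0.655, 0.755, 0.0]
contact_force: [1.4, 1.1, -1.2]
finger_gap: 0.17
grasp_force: 58.9
```

Call:
send_rows(
  commands=[
    [0, 0, 0, 0.04, 0, 0, 0.008],
    [0, 0, 0, 0.04, 0, 0, 0.008],
    [0, 0, 0, 0.04, 0, 0, 0.008],
    [0, 0, 0, 0, 0, 0, 0.008],
    [0, 0, 0, 0, 0, 0, 0.008],
  ],
)

```text
t: 40.2
ee_pos: [0.4291, 0.248, 0.1402]
orientation: [0.0, 0.652, 0.758, 0.0]
contact_force: [0.6, -0.7, -0.9]
finger_gap: 0.176
grasp_force: 58.9
```

Run:
```python
from h import *
s,x,Rm=st();M=Rm.as_matrix();print(s['t'],x,M.round(3).tolist(),s['finger_gap'])
print('to go (tool)',M.T@(np.array([.4355,.2495,.0104])-x))
```

```text
40.2 [0.42911913 0.24798693 0.1402374 ] [[-0.149, 0.989, 0.0], [0.989, 0.149, 0.0], [0.0, 0.0, -1.0]] 0.17571394455467573
to go (tool) [0.00053023 0.00650716 0.12983886]
```

Call:
send_rows(
  commands=[
    [0, 0, 0, -0.008, 0, 0.04, 0.008],
    [0, 0, 0, 0, 0, 0.04, 0.008],
    [0, 0, 0, 0, 0, 0.03, 0.008],
    [0, 0, 0, 0, 0, 0.012, 0.008],
    [0, 0, 0, 0, 0, 0, 0.008],
  ],
)

```text
t: 40.7
ee_pos: [0.4301, 0.2367, 0.0167]
orientation: [-0.0, 0.654, 0.756, -0.002]
contact_force: [-0.2, 0.0, -0.9]
finger_gap: 0.175
grasp_force: 59.0
```

Call:
send_rows(
  commands=[
    [0, 0, 0, 0, 0, 0.003, 0.008],
    [0, 0, 0, 0, 0, 0.003, 0.008],
    [0, 0, 0, 0, 0, 0, 0.008],
  ],
)

```text
t: 41.0
ee_pos: [0.4317, 0.2392, 0.013]
orientation: [0.001, 0.654, 0.757, 0.001]
contact_force: [-0.2, -0.0, -1.1]
finger_gap: 0.177
grasp_force: 58.9
```

Call:
send_rows(
  commands=[
    [0, 0, 0, 0, 0, 0.0015, 0.008],
    [0, 0, 0, 0, 0, 0, 0.008],
  ],
)

```text
t: 41.2
ee_pos: [0.4311, 0.239, 0.0109]
orientation: [0.0, 0.654, 0.757, 0.0]
contact_force: [0.4, 0.8, -0.6]
finger_gap: 0.173
grasp_force: 58.9
```

Call:
send_rows(
  commands=[
    [0, 0, 0, 0, 0, 0.001, 0.008],
    [0, 0, 0, 0, 0, 0, 0.008],
  ],
)

```text
t: 41.4
ee_pos: [0.4311, 0.239, 0.0104]
orientation: [0.0, 0.654, 0.757, 0.0]
contact_force: [-2.0, -0.8, 3.8]
finger_gap: 0.172
grasp_force: 59.8
```

Call:
send_rows(
  commands=[
    [0, 0, 0, 0, 0, 0, 0.03],
    [0, 0, 0, 0, 0, 0, 0.05],
    [0, 0, 0, 0, 0, 0, 0.05],
    [0, 0, 0, 0, 0, 0, 0.05],
  ],
)

```text
t: 41.8
ee_pos: [0.4308, 0.2389, 0.0095]
orientation: [-0.0, 0.654, 0.757, -0.0]
contact_force: [-0.0, 0.7, -0.1]
finger_gap: 0.586
grasp_force: 0.0
```

Call:
send_rows(
  commands=[
    [0, 0, 0, 0, 0, -0.02, 0.05],
    [0, 0, 0, 0, 0, -0.04, 0.05],
    [0, 0, 0, 0, 0, -0.04, 0.05],
    [0, 0, 0, 0, 0, -0.04, 0.05],
    [0, 0, 0, 0, 0, -0.03, 0.05],
  ],
)

```text
t: 42.3
ee_pos: [0.4314, 0.2395, 0.1822]
orientation: [0.001, 0.653, 0.757, 0.001]
contact_force: [0.5, 0.2, 0.1]
finger_gap: 0.582
grasp_force: 0.0
```

Call:
send_rows(
  commands=[
    [0, 0, 0, 0, 0, 0, 0.05],
    [0, 0, 0, 0, 0, 0, 0.05],
  ],
)

```text
t: 42.5
ee_pos: [0.4311, 0.2389, 0.1799]
orientation: [0.0, 0.654, 0.757, 0.0]
contact_force: [-0.8, -0.5, -0.4]
finger_gap: 0.584
grasp_force: 0.0
```

Run:
```python
from h import *
s,x,Rm=st();print(s['t'],x,s['finger_gap'],s['contact_force'])
for c in ('top','scene'):
 c=r.capture(c)
 for n in ('paddle','paddle_grip','paddle_blade','mat','tube','tube_cap','tube_mid'):
  print(n,[(np.round(d['at'],3).tolist(),round(d['score'],2)) for d in r.spot_point(c,n)[:4] if d['at'][1]>-.05])
```

```text
42.5 [0.43107447 0.2388604  0.17991387] 0.5839743343214171 [-0.82727372 -0.47888193 -0.36887255]
paddle [([0.424, 0.275, 0.004], 0.76)]
paddle_grip [([0.432, 0.236, 0.024], 0.77)]
paddle_blade []
mat [([0.419, 0.27, 0.001], 0.85)]
tube [([0.681, 0.287, 0.061], 0.66)]
tube_cap [([0.57, 0.274, 0.051], 0.78)]
tube_mid [([0.614, 0.282, 0.059], 0.67)]
paddle [([0.808, 0.026, 0.0], 0.3)]
paddle_grip [([0.429, 0.242, 0.025], 0.64), ([0.622, 0.195, 0.002], 0.46)]
paddle_blade [([0.419, 0.348, 0.02], 0.85), ([0.627, 0.11, 0.053], 0.56)]
mat [([0.421, 0.272, 0.003], 0.76)]
tube [([0.679, 0.285, 0.055], 0.8)]
tube_cap [([0.571, 0.276, 0.06], 0.69)]
tube_mid [([0.613, 0.278, 0.058], 0.8)]
```

The tube is seated in the nest, the paddle is on its mat, and both are released. I hand in.

```bash
python3 -c "
from bench import r
print(r.close_job())"
```

```text
the job is handed in; nothing more can be done
None
```

The job is handed in at about 43 s of the 72 s, with no verdict returned: by camera, the orange-capped tube sits in the roller nest and the paddle lies lengthwise on its mat, both released, but I viewed 13 pictures instead of the allowed 10.

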